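# Lever the lid off a casting box and demould the lotus rosettes

## Task

The cast lotus rosettes have set. Take the pry bar, put its tip through the notch under the tight lid of the mould box and, bearing on the sill of the notch, lever the lid up off its catches; then lay the lid, batten up, in the middle of the green cutting mat. Lift every rosette out of its cavity and set it pod up, flat and wholly on the wooden drying board, put the pry bar back flat in the middle of its black rubber mat (before or after the rest), and leave the paints and the other things on the table where they are.

Things in the scene. Friction and masses are not known exactly. Their poses are not given: they have to be found in the camera images.
- mould: Fixed mould box of brown wood, 214 x 214 mm, 109 mm high, walls 12 mm thick, blue mould block inside. Origin: centre of its underside on the table; z up; x points from the notched wall (at x = -107 mm) to the opposite wall. The lid is sunk flush in its 190 x 190 mm mouth, resting on a ledge 97 mm above the table. Two sprung ball catches in the notched wall jam it tight.
- catch_l (a joint): Sprung brass ball catch in the notched wall, 60 mm beside the notch's middle (its twin on the other side): under 0.002 m while the lid is home, 0.003 when sprung fully inwards. The two jam the lid against the opposite wall with 30 N each: about 40 N is needed under the notched edge. Levered up 8 mm there, the balls snap under it and hold it about 10 mm proud (lid tilted 0.05); it then lifts off freely.
- notch (a point): Outer edge of the sill of the notch in the mould box's wall, mid-width, 88 mm above the table (axes as the mould box: x points level into the box). Notch 50 mm wide, open above; its flat sill, the fulcrum, runs 18 mm inwards. The lid's underside is 9 mm above the sill, its edge 15 mm inwards of this point. Behind the sill the bar's tip has free space under the lid; the nearest pods begin 51 mm inwards.
- cavity1 (a point): Centre of the mouth of one of the four round cavities, on the mould block's face 67 mm above the table, 42 mm below the rim. Cavities are 71 mm wide, 12 mm deep, at x, y = +-42 mm in the mould box's frame (this one at x = -42, y = +42).
- bar_grip (a point): Pry bar, 195 mm long, 0.25 kg: red handle 100 mm long, 22 mm wide, 24 mm high, then a straight flat steel blade 24 mm wide, 5 mm thick, at mid-height of the handle, 3.5 mm thick in its last 15 mm, its underside flat. This point is its balance point: mid-width and mid-height of the handle, 15 mm from its mid-length towards the blade. x points along the bar to the tip; z is up when laid as it starts.
- bar_tip (a point): Tip of the pry bar: middle of the underside of the blade's end, 130 mm along x from bar_grip and 2.5 mm below it.
- lid_grip (a point): Lid of the mould box: plywood 187 x 187 x 12 mm, 0.4 kg, with a dark batten on top 120 mm long (along the lid's x), 22 mm wide, 20 mm high. This point is the middle of the batten, 22 mm above the lid's underside, over the lid's centre. Axes as the mould box's while it is shut; z is up when the batten is on top.
- lid_edge (a point): Middle of the lid's edge at the notch, half-way through its thickness (93.5 mm along -x from the lid's centre; 103 mm above the table while shut).
- rosette1_mid (a point): Cast lotus rosette: pink petal disc 66 mm across, 12 mm thick, with an upright round green seed pod 28 mm across, 38 mm high in all, 0.12 kg. This point: on its axis, 19 mm above its underside; z is up when the pod is up. It lies in a cavity (2 mm free all round, disc flush with the mould's face) under the lid; hold it by the pod. Two to four of the four are there; the others read None from the start.
- rosette2_mid (a point): Cast lotus rosette: pink petal disc 66 mm across, 12 mm thick, with an upright round green seed pod 28 mm across, 38 mm high in all, 0.12 kg. This point: on its axis, 19 mm above its underside; z is up when the pod is up. It lies in a cavity (2 mm free all round, disc flush with the mould's face) under the lid; hold it by the pod. Two to four of the four are there; the others read None from the start.
- rosette3_mid (a point): Cast lotus rosette: pink petal disc 66 mm across, 12 mm thick, with an upright round green seed pod 28 mm across, 38 mm high in all, 0.12 kg. This point: on its axis, 19 mm above its underside; z is up when the pod is up. It lies in a cavity (2 mm free all round, disc flush with the mould's face) under the lid; hold it by the pod. Two to four of the four are there; the others read None from the start.
- rosette4_mid (a point): Cast lotus rosette: pink petal disc 66 mm across, 12 mm thick, with an upright round green seed pod 28 mm across, 38 mm high in all, 0.12 kg. This point: on its axis, 19 mm above its underside; z is up when the pod is up. It lies in a cavity (2 mm free all round, disc flush with the mould's face) under the lid; hold it by the pod. Two to four of the four are there; the others read None from the start.
- lidmat: Green cutting mat, fixed, 230 x 230 mm, 4 mm thick, where the lid is to be laid. Origin: centre of its underside; z up.
- board: Pale wooden drying board, fixed, 230 x 230 mm, 14 mm thick. Origin: centre of its underside; z up. It may lie to the left or to the right of the mould box (the cutting mat on the other side).
- toolmat: Black rubber mat of the pry bar, fixed, 240 mm (x) by 120 mm (y), 4 mm thick, on the left of the mould box. Origin: centre of its underside; z up.
- paint_red: Bystander: jar of red paint, 54 mm across, 85 mm high. Origin: centre of its underside.
- paint_green: Bystander: jar of green paint, 54 mm across, 85 mm high. Origin: centre of its underside.
- varnish: Bystander: varnish can, 50 mm across, 100 mm high. Origin: centre of its underside.
- water: Bystander: clear cup, 76 mm across, 85 mm high. Origin: centre of its underside.
- palette: Bystander: white palette dish, 96 mm across, 10 mm high. Origin: centre of its underside.
- brush: Bystander: brush, 190 mm long, lying on the table.
- sponge: Bystander: yellow sponge block, 60 x 80 x 30 mm. Origin: centre of its underside.
Things that resemble listed ones, but are neither listed nor needed, are in the scene too. Of the things that look like the part that bears bar_grip, take the one that is farthest to the robot's right at the start.

How it is judged:
On the way, in this order (a step that is already met when the one before it is completed fails the run):
1. the pry bar, bearing on the mould box and under the lid, lifts the lid's notched edge at least 5 mm (z of lid_edge in the frame of mould above 0.108 m and contact force between bar and lid above 1 N and contact force between bar and mould above 1 N and contact force between the fingers and lid below 0.5 N), for 0.1 s.
2. the lid lies batten up on the cutting mat, let go (x of lid_grip in the frame of lidmat between -0.05 and 0.05 m and y of lid_grip in the frame of lidmat between -0.05 and 0.05 m and z of lid_grip in the frame of lidmat between 0.021 and 0.031 m and angle between lid_grip's own z axis and vertical below 0.08 rad and contact force between the fingers and lid below 0.2 N), for 0.2 s.
At the end, for the whole second after the job is handed in: Lid flat, batten up, on the green mat (centre within 50 mm of the mat's along each axis); every rosette present flat and pod up on the drying board (within 84 mm along each axis); pry bar flat on its rubber mat (balance point within 100 mm along, 50 mm across); all released, at rest (all of step 2 and x of bar_grip in the frame of toolmat between -0.1 and 0.1 m and y of bar_grip in the frame of toolmat between -0.05 and 0.05 m and z of bar_grip in the frame of toolmat between 0.01 and 0.023 m and linear speed of each of bar, lid, rosette1, rosette2, rosette3, rosette4 below 0.02 m/s and x of rosette1_mid in the frame of board between -0.084 and 0.084 m and y of rosette1_mid in the frame of board between -0.084 and 0.084 m and z of rosette1_mid in the frame of board between 0.028 and 0.038 m and angle between each of rosette1_mid, rosette2_mid, rosette3_mid, rosette4_mid's own z axis and vertical below 0.12 rad and x of rosette2_mid in the frame of board between -0.084 and 0.084 m and y of rosette2_mid in the frame of board between -0.084 and 0.084 m and z of rosette2_mid in the frame of board between 0.028 and 0.038 m and x of rosette3_mid in the frame of board between -0.084 and 0.084 m and y of rosette3_mid in the frame of board between -0.084 and 0.084 m and z of rosette3_mid in the frame of board between 0.028 and 0.038 m and x of rosette4_mid in the frame of board between -0.084 and 0.084 m and y of rosette4_mid in the frame of board between -0.084 and 0.084 m and z of rosette4_mid in the frame of board between 0.028 and 0.038 m); the robot touches nothing.
It fails at once if a paint jar, the varnish can, the cup, the palette dish, the brush or the sponge is moved more than 4 cm (distance of any of paint_red, paint_green, varnish, water, palette, brush, sponge from where it was at the start of the episode above 0.04 m).
Of rosette1, rosette2, rosette3, rosette4 only 2 to 4 are there at a start; the rules pass over those that are not, and their reading is None.
At some moment in a run one of bar may be knocked a few centimetres aside while the robot is not near it.
Once in a run the grip may slacken for a moment while it holds something.
It also fails if it takes over 210 s, if anything falls off the work surface, if the arm or the gripper's body presses on something with over 40 N, if the wrist force passes 120 N, or if a joint passes its speed limit or range.

## Robot

A 6-joint arm with a two-finger parallel gripper is mounted at the origin on the work surface. World frame = base frame: x ahead of the robot, y to its left, z up, the work surface at z = 0. Lengths are in m, angles in rad, forces in N, time in s.
With the tool pointing down it reaches from about 0.375 to 0.975 m from the base axis. Payload 3.8 kg.
Tool frame: the origin (TCP) lies on the centre line of the jaws, within the pads' length; the fingertips stand 14 mm ahead of it and the grasp point (between the pads) lies 5 mm behind it; x points along the fingers, y is the direction in which the jaws open and shut, and the axes are right-handed (so a half turn about x gives the same grasp; the last joint's range is limited). The gripper opens to 85 mm and grips with 20 to 120 N. Pads are 22 mm wide; open, the fingers measure 114 mm over their backs; the gripper's body (76 mm by 85 mm) begins 54 mm behind the grasp point. The pads swing forward as they close: fully open they stand 13 mm farther back than shut.
Start: joints at [1.109, 0.264, 1.604, -0, 1.274, -0.037], TCP at [0.278, 0.615, 0.245] pointing down, gripper open.
Joint ranges: [-2.63, 2.63], [-0.94, 2.18], [0.31, 2.57], [-1.31, 4.45], [0, 2.66], [-2.55, 2.55]. Speed limits (rad/s): [2.57, 2.57, 3.14, 3.14, 3.14, 3.14].

## Interface

Orientations are given as a rotation vector (axis times angle).
In Python, from workcell import bot gives the robot as it stands.
- The arm moves only by the shell command python3 -m creep 'ROWS' [FORCE]. ROWS is JSON, a list of rows, each an object with "grip": the finger opening in cm, from 0 to 8.54; "dp": the shift along the tool's x, y, z in cm, a list of three; "rotation": the turn, a rotation vector about the tool's x, y, z in rad, a list of three. A call has 1 to 5 rows; each row is the pose to reach, as a shift and turn from the pose commanded when the call began, along the tool's axes at that moment; what a row does not reach only later rows make up. A row lasts 1/12 s, in which the tool goes at most 41.7 mm and 7.16 degrees, less where a joint would pass 70% of its speed; a pose out of reach is approached as far as the arm can. A call with a gripper value outside its range is refused whole. The fingers move at their own pace and stop on an object; FORCE is the grip in N (left out, the last holds). Time passes only in rows, so rows that repeat a pose let the fingers close. It gives the time, the measured TCP pose, the force and the opening at its end, in the units of the state.
- bot.read_state(): the state, without advancing time (a new reading comes with each control period).
- bot.read_camera(name): name is "scene" or "top" or "wrist"; returns (picture, depth): 420x560x3 uint8, red, green, blue; 420x560 float32, m along the optical axis (not along the pixel's ray), 0 where there is no reading.
- bot.get_calibration(name): a dict with "fx", "fy", "cx", "cy" (pixels), "rvec" (rotation vector, rad) and "tvec" (3), from world to camera coordinates, as OpenCV has them. Camera axes: x right, y down, z forward; pixel columns grow to the right and rows downward; lengths in m; the calibration is good to about 2 mm. A picture is of the moment at which its call begins: read the wrist's pose just before it. get_calibration takes no time and is no camera call; for the wrist camera it gives the pose at the moment of the call.
- bot.finish_job(): hands the job in, once; it reports no verdict.
The state is a dict: "time": time; "q": joint angles; "joint_vel": joint speeds; "joint_torque": joint torques, N m; "tool_pos": TCP position; "tcp_rot": TCP orientation; "wrist_force": force on the tool from outside, world axes, zero at the start; "torque": the same for the moment, N m; "width": opening from 0.0 (shut) to 1.0 (fully open).
Only numpy, scipy, OpenCV 4.12 (cv2) and the standard library are available. Lean on these libraries where they do the work, as an engineer would, in place of code of your own. Each camera call takes 0.05 s, during which the arm holds its last target.

## Working session

There is one attempt and no reset: what is moved stays moved. The work goes in short steps, Python scripts to look and compute and a shell command to move; the robot and the scene stay as the last step left them, time stands still between calls to the robot, and variables do not carry over. Pictures are saved under pics/ and viewed, and the job is handed in when it is done.

```bash
ls; mkdir -p pics
cat > h.py <<'E'
import numpy as np, cv2
from workcell import bot
from scipy.spatial.transform import Rotation as R
def cal(n):
    c=bot.get_calibration(n); K=np.array([[c['fx'],0,c['cx']],[0,c['fy'],c['cy']],[0,0,1]])
    return K,R.from_rotvec(np.ravel(c['rvec'])).as_matrix(),np.ravel(c['tvec'])
def snap(n,f):
    c=cal(n); im,d=bot.read_camera(n); cv2.imwrite(f'pics/{f}.png',im[:,:,::-1]); np.savez(f'pics/{f}.npz',im=im,d=d,K=c[0],R=c[1],t=c[2]); return im,d,c
def load(f):
    z=np.load(f'pics/{f}.npz'); return z['im'],z['d'],(z['K'],z['R'],z['t'])
def onplane(u,v,z,c):
    K,Rm,t=c; r=Rm.T@np.linalg.inv(K)@np.array([u,v,1.]); o=-Rm.T@t; return o+r*(z-o[2])/r[2]
def cloud(d,c):
    K,Rm,t=c; v,u=np.mgrid[:d.shape[0],:d.shape[1]]
    p=np.stack([(u-K[0,2])/K[0,0]*d,(v-K[1,2])/K[1,1]*d,d],-1)
    return (p-t)@Rm
def st():
    s=bot.read_state(); print('t',round(s['time'],2),'p',np.round(s['tool_pos'],4),'rot',np.round(s['tcp_rot'],3),'F',np.round(s['wrist_force'],1),'w',round(s['width'],3),'q',np.round(s['q'],2)); return s
def rows(pos,Rm,s=None):
    "dp(cm), rotation from current to target"
    s=s or bot.read_state(); R0=R.from_rotvec(s['tcp_rot']); 
    print('dp',np.round(R0.inv().apply(np.array(pos)-s['tool_pos'])*100,2),'rot',np.round((R0.inv()*Rm).as_rotvec(),3))
E
python3 - <<'E'
from h import *
st()
for n in ('scene','top','wrist'): snap(n,n+'0')
for n in ('scene','top'): 
    K,Rm,t=cal(n); print(n,-Rm.T@t,K[0,0])
E
```

```text
pics
t 0.0 p [0.2779 0.6144 0.244 ] rot [ 0.332  1.546 -0.335] F [-0.4  0.1  0.5] w 1.005 q [ 1.11  0.26  1.61  0.    1.27 -0.04]
scene [1.15461888 0.06466382 1.14060238] 461.23244288658657
top [ 0.26522445 -0.00509269  1.23847374] 452.3527950949815
```

View pics/top0.png

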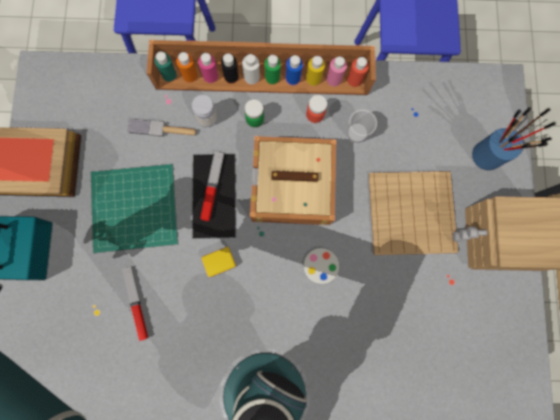

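View pics/scene0.png

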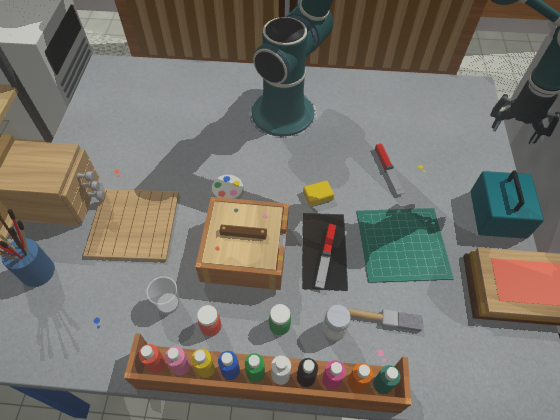

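View pics/wrist0.png

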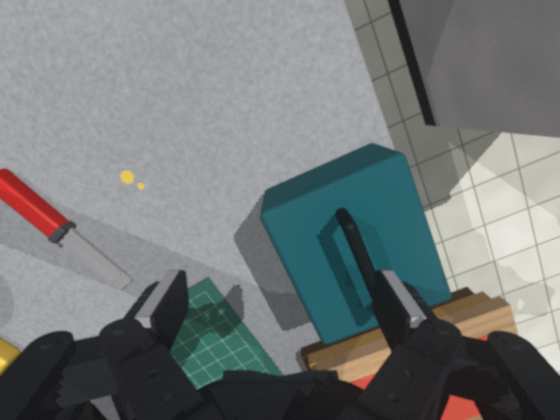

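Two red-handled bars are visible in the top view: one on the black mat at (212,188), one on the table at (136,303). The one on the mat is farther to the robot's right, so it fits. I'll check it in an enlarged crop and measure.

Run:
```python
from h import *
im,d,c=load('top0')
a=cv2.resize(im[125:245,185:345],None,fx=5,fy=5,interpolation=cv2.INTER_CUBIC); cv2.imwrite('pics/c1.png',a[:,:,::-1])
P=cloud(d,c); hsv=cv2.cvtColor(im,cv2.COLOR_RGB2HSV)
print('table z',np.median(P[300:350,200:220,2]))
def blob(name,m,z0=None):
    n,l,s,ce=cv2.connectedComponentsWithStats(m.astype(np.uint8))
    for i in range(1,n):
        if s[i,4]>60:
            pts=np.argwhere(l==i)[:,::-1].astype(np.float32); 
            z=np.median(P[l==i][:,2]); zz=z if z0 is None else z0
            b=cv2.boxPoints(cv2.minAreaRect(pts)); w=np.array([onplane(u,v,zz,c)[:2] for u,v in b])
            e1=w[1]-w[0];e2=w[2]-w[1]
            print(name,ce[i].round(0),s[i,4],'z',z.round(3),'ctr',w.mean(0).round(4),'L',np.linalg.norm(e1).round(3),np.degrees(np.arctan2(e1[1],e1[0])).round(1),np.linalg.norm(e2).round(3),np.degrees(np.arctan2(e2[1],e2[0])).round(1))
H,S,V=hsv[...,0],hsv[...,1],hsv[...,2]
blob('red',((H<6)|(H>174))&(S>170)&(V>110))
blob('black',(V<50)&(P[...,2]<.06))
m=(H>70)&(H<90)&(S>90)&(P[...,2]<.03); m=cv2.morphologyEx(m.astype(np.uint8),cv2.MORPH_CLOSE,np.ones((5,5)))
blob('green',m)
blob('wood',(H>8)&(H<25)&(S>60)&(P[...,2]<.03)&(P[...,2]>.005))
blob('box',(P[...,2]>.09)&(P[...,2]<.125))
blob('batten',(P[...,2]>.09)&(P[...,2]<.14)&(V<90))
blob('yellow',(H>22)&(H<32)&(S>180))
```

```text
table z -0.000678246024439046
red [356.  76.] 226 z 0.067 ctr [ 0.8629 -0.238 ] L 0.068 -16.4 0.044 -106.9
red [314. 117.] 84 z 0.046 ctr [ 0.7444 -0.1213] L 0.024 -11.0 0.041 -101.3
red [ 25. 158.] 1847 z 0.054 ctr [0.5995 0.6592] L 0.11 5.9 0.138 -90.4
red [207. 204.] 293 z 0.026 ctr [0.4942 0.1674] L 0.093 -8.2 0.025 -100.2
red [139. 322.] 244 z 0.023 ctr [0.1781 0.3292] L 0.018 -74.9 0.086 -161.5
black [231.  77.] 83 z 0.044 ctr [0.8575 0.1165] L 0.037 -83.6 0.026 -173.8
black [ 75. 165.] 184 z 0.015 ctr [0.5972 0.5404] L 0.167 0.9 0.012 -93.9
black [214. 199.] 2518 z 0.003 ctr [0.5231 0.1547] L 0.116 -88.5 0.231 -177.8
black [549. 191.] 138 z -0.58 ctr [ 0.6909 -1.1564] L 0.109 -70.6 0.027 -166.9
black [268. 370.] 168 z 0.031 ctr [ 0.0626 -0.0056] L 0.031 1.9 0.102 -89.0
green [133. 208.] 6538 z 0.003 ctr [0.4827 0.3759] L 0.235 -83.1 0.226 -171.4
green [267. 367.] 882 z 0.013 ctr [ 0.0562 -0.0012] L 0.178 -80.9 0.095 -170.6
wood [259.  82.] 2949 z 0.011 ctr [0.8813 0.0286] L 0.104 2.6 0.632 -90.0
wood [179. 130.] 209 z 0.017 ctr [0.7045 0.259 ] L 0.019 -1.3 0.092 -94.2
wood [ 6
[... 1268 characters left out ...]
.22 -91.2
box [481. 216.] 179 z 0.108 ctr [ 0.4645 -0.5405] L 0.019 -84.2 0.073 -179.4
box [ 17. 246.] 2146 z 0.099 ctr [0.3582 0.6219] L 0.093 -88.7 0.158 -173.2
box [483. 252.] 223 z 0.108 ctr [ 0.3712 -0.542 ] L 0.032 -73.2 0.086 -167.5
batten [230.  65.] 97 z 0.096 ctr [0.8683 0.117 ] L 0.043 -74.2 0.035 -165.9
batten [294. 176.] 222 z 0.128 ctr [ 0.5514 -0.0588] L 0.017 -1.0 0.099 -90.9
batten [ 32. 247.] 190 z 0.095 ctr [0.3591 0.5901] L 0.158 4.2 0.018 -91.5
batten [ 10. 240.] 340 z 0.099 ctr [0.3647 0.6472] L 0.123 7.6 0.042 -88.7
yellow [314.  74.] 242 z 0.073 ctr [ 0.8628 -0.1193] L 0.071 -4.9 0.043 -94.5
yellow [218. 261.] 569 z 0.029 ctr [0.3376 0.1306] L 0.074 -66.8 0.054 -156.1
```

View pics/c1.png

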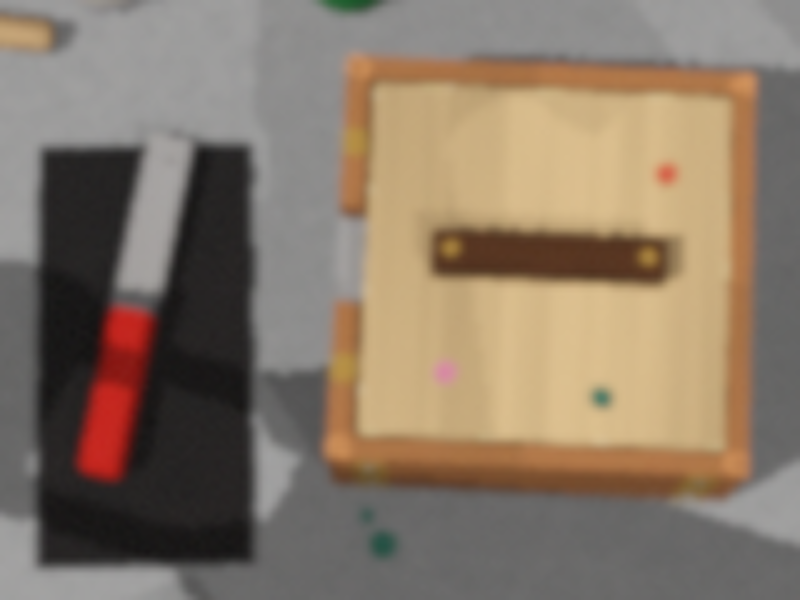

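```bash
cat >> h.py <<'E'
def down(jaw_deg,approach=(0,0,-1)):
    "tool x down, tool y along heading jaw_deg in the plane"
    x=np.array(approach,float);x/=np.linalg.norm(x); a=np.radians(jaw_deg); y=np.array([np.cos(a),np.sin(a),0]); y-=x*(x@y); y/=np.linalg.norm(y)
    return R.from_matrix(np.stack([x,y,np.cross(x,y)],1))
def jaw(s=None):
    s=s or bot.read_state(); M=R.from_rotvec(s['tcp_rot']).as_matrix(); print('x',M[:,0].round(3),'y',M[:,1].round(3),'z',M[:,2].round(3)); return M
E
python3 - <<'E'
from h import *
jaw()
K,Rm,t=cal('wrist'); o=-Rm.T@t; print('cam',o,'dir',Rm[2], K)
im,d,c=load('top0'); P=cloud(d,c)
hsv=cv2.cvtColor(im,cv2.COLOR_RGB2HSV);H,S,V=hsv[...,0],hsv[...,1],hsv[...,2]
m=(P[...,2]>.012)&(P[...,2]<.04); m[:, :190]=0;m[:,238:]=0;m[:145]=0;m[225:]=0
p=P[m]; 
red=p[S[m]>150]; bl=p[S[m]<60]
print(len(red),len(bl),red[:,:2].mean(0),bl[:,:2].mean(0),np.median(red[:,2]),np.median(bl[:,2]))
xy=p[:,:2]; u,s,vt=np.linalg.svd(xy-xy.mean(0)); ax=vt[0]*np.sign(vt[0][0]); q=(xy-xy.mean(0))@ax
print('axis',np.degrees(np.arctan2(ax[1],ax[0])),'tip',xy.mean(0)+ax*q.max(),'tail',xy.mean(0)+ax*q.min(),q.max()-q.min())
v=red[:,:2].mean(0); w=bl[:,:2].mean(0); a=w-v; print(np.degrees(np.arctan2(a[1],a[0])))
# mould: rim pts
m=(P[...,2]>.104)&(P[...,2]<.113);m[:,:245]=0;m[:,342:]=0;m[:130]=0;m[230:]=0
r=cv2.minAreaRect(P[m][:,:2].astype(np.float32)); print('mould',r)
m=(P[...,2]>.118)&(P[...,2]<.14);m[:,:245]=0;m[:,342:]=0;m[:130]=0;m[230:]=0
print('batten',cv2.minAreaRect(P[m][:,:2].astype(np.float32)))
E
```

```text
x [-0.001 -0.002 -1.   ] y [ 0.412  0.911 -0.002] z [ 0.911 -0.412 -0.   ]
cam [0.20832177 0.64573066 0.37363603] dir [ 0.27428823 -0.12479324 -0.95351592] [[318.61130227   0.         279.94482186]
 [  0.         318.61130227 212.07204061]
 [  0.           0.           1.        ]]
292 298 [0.49470283 0.16545304] [0.59308013 0.15070437] 0.02616858972755864 0.017508494051165533
axis -8.540717734041406 tip [0.64367592 0.14307195] tail [0.45007923 0.17214583] 0.1957676381933015
-8.526251195952534
mould ((0.5523467063903809, -0.06252093613147736), (0.21417935192584991, 0.21543942391872406), 88.79661560058594)
batten ((0.5520346760749817, -0.0638558566570282), (0.1196802482008934, 0.023200098425149918), 88.911376953125)
```

Run:
```python
from h import *
rows((.515,.1624,.2),down(81.5))
```

```text
dp [  4.48 -31.42  40.23] rot [-0.276 -0.     0.002]
```

```bash
python3 -m creep '[{"grip":8.5,"dp":[1,-8,10],"rotation":[-0.07,0,0]},{"grip":6,"dp":[2,-12,16],"rotation":[-0.14,0,0]},{"grip":5,"dp":[3,-15,20],"rotation":[-0.2,0,0]},{"grip":5,"dp":[3.5,-15,20],"rotation":[-0.276,0,0]},{"grip":5,"dp":[4,-15,20],"rotation":[-0.276,0,0]}]' 80
python3 - <<'E'
from h import *
rows((.515,.1624,.2),down(81.5))
E
```

```text
time: 0.57
tool_pos: [0.3777, 0.433, 0.2156]
tcp_rot: [0.114, 1.567, -0.113]
wrist_force: [0.5, 0.1, 0.6]
width: 0.586
dp [  1.55 -24.79  17.49] rot [ 0.003  0.001 -0.001]
```

```bash
python3 -m creep '[{"grip":4,"dp":[1.5,-25,17.5],"rotation":[0,0,0]},{"grip":4,"dp":[1.5,-25,17.5],"rotation":[0,0,0]},{"grip":4,"dp":[1.5,-25,17.5],"rotation":[0,0,0]},{"grip":4,"dp":[1.5,-25,17.5],"rotation":[0,0,0]},{"grip":4,"dp":[1.5,-25,17.5],"rotation":[0,0,0]}]' 80;python3 -m creep '[{"grip":4,"dp":[0,-9,7],"rotation":[0,0,0]},{"grip":4,"dp":[0,-9,7],"rotation":[0,0,0]},{"grip":4,"dp":[0,-9,7],"rotation":[0,0,0]},{"grip":4,"dp":[0,-9,7],"rotation":[0,0,0]}]' 80
python3 - <<'E'
from h import *
st()
rows((.515,.1624,.2),down(81.5))
snap('wrist','w1')
E
```

```text
time: 0.98
tool_pos: [0.4701, 0.2462, 0.2051]
tcp_rot: [0.117, 1.568, -0.117]
wrist_force: [0.1, 0.8, 0.1]
width: 0.47
time: 1.32
tool_pos: [0.5281, 0.144, 0.2053]
tcp_rot: [0.119, 1.566, -0.122]
wrist_force: [-0.3, 1.0, 0.0]
width: 0.469
t 1.32 p [0.5281 0.144  0.2053] rot [ 0.119  1.566 -0.122] F [-0.3  1.   0. ] w 0.469 q [ 0.22  0.05  1.92 -0.    1.17 -1.19]
dp [ 0.52  1.62 -1.57] rot [-0.005  0.002  0.002]
```

View pics/w1.png

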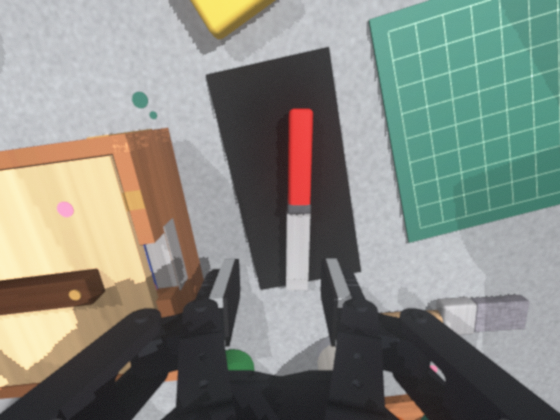

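The picture shows the handle at (301,157), tip at (297,290), roughly in line between the fingers; notch at (165,255). Refining from wrist depth.

```bash
cat >> h.py <<'E'
def barfit(f):
    im,d,c=load(f); P=cloud(d,c); hsv=cv2.cvtColor(im,cv2.COLOR_RGB2HSV);H,S,V=hsv[...,0],hsv[...,1],hsv[...,2]
    m=((H<6)|(H>174))&(S>150)&(V>80)&(P[...,2]>.022)&(P[...,2]<.034)
    n,l,s,ce=cv2.connectedComponentsWithStats(m.astype(np.uint8)); i=1+np.argmax(s[1:,4]); p=P[l==i][:,:2]
    print('px',ce[i],s[i,4],'z',np.median(P[l==i][:,2])); print(cv2.minAreaRect(p.astype(np.float32)))
    return p
E
python3 - <<'E'
from h import *
barfit('w1')
im,d,c=load('w1'); P=cloud(d,c)
m=(P[...,2]>.012)&(P[...,2]<.034);m[:,:270]=0;m[:,325:]=0;m[:100]=0;m[300:]=0
p=P[m][:,:2]; print(cv2.minAreaRect(p.astype(np.float32)))
E
```

```text
px [299.21471541 156.05043961] 2161 z 0.028658206441760432
((0.4986417591571808, 0.1667163223028183), (0.022033942863345146, 0.0912223607301712), 81.25719451904297)
((0.5501981973648071, 0.15854844450950623), (0.024060294032096863, 0.19567565619945526), 81.11355590820312)
```

Run:
```python
from h import *
rows((.517,.163,.022),down(81.2))
```

```text
dp [18.31  1.52 -1.22] rot [ 0. -0.  0.]
```

```bash
python3 -m creep '[{"grip":4,"dp":[3,1.5,-1.2],"rotation":[0,0,0]},{"grip":4,"dp":[7,1.5,-1.2],"rotation":[0,0,0]},{"grip":4,"dp":[11,1.5,-1.2],"rotation":[0,0,0]},{"grip":4,"dp":[14,1.5,-1.2],"rotation":[0,0,0]},{"grip":4,"dp":[14,1.5,-1.2],"rotation":[0,0,0]}]' 80
python3 - <<'E'
from h import *
st()
rows((.517,.163,.022),down(81.2))
E
```

```text
time: 1.78
tool_pos: [0.5091, 0.1649, 0.0582]
tcp_rot: [0.113, 1.581, -0.119]
wrist_force: [-2.0, -0.6, -0.5]
width: 0.473
t 1.78 p [0.5091 0.1649 0.0582] rot [ 0.113  1.581 -0.119] F [-2.  -0.6 -0.5] w 0.473 q [ 0.27  0.2   2.06  0.    0.9  -1.16]
dp [ 3.61 -0.05  0.85] rot [ 0.006 -0.013  0.005]
```

```bash
python3 -m creep '[{"grip":4,"dp":[1,0,0],"rotation":[0,0,0]},{"grip":4,"dp":[2,0,0],"rotation":[0,0,0]},{"grip":4,"dp":[3,0,0],"rotation":[0,0,0]},{"grip":4,"dp":[3,0,0],"rotation":[0,0,0]},{"grip":4,"dp":[3,0,0],"rotation":[0,0,0]}]' 80
python3 - <<'E'
from h import *
st()
rows((.517,.163,.022),down(81.2))
E
```

```text
time: 2.2
tool_pos: [0.5165, 0.1656, 0.0358]
tcp_rot: [0.117, 1.567, -0.117]
wrist_force: [-0.2, -0.6, 0.4]
width: 0.467
t 2.2 p [0.5165 0.1656 0.0358] rot [ 0.117  1.567 -0.117] F [-0.2 -0.6  0.4] w 0.467 q [ 0.26  0.24  2.06  0.    0.84 -1.16]
dp [ 1.38 -0.25  0.09] rot [ 0.005  0.001 -0.   ]
```

```bash
python3 -m creep '[{"grip":4,"dp":[0.7,-0.2,0.1],"rotation":[0,0,0]},{"grip":4,"dp":[1.3,-0.2,0.1],"rotation":[0,0,0]},{"grip":4,"dp":[1.3,-0.2,0.1],"rotation":[0,0,0]},{"grip":4,"dp":[1.3,-0.2,0.1],"rotation":[0,0,0]}]' 80; python3 -m creep '[{"grip":1,"dp":[0,0,0],"rotation":[0,0,0]},{"grip":1,"dp":[0,0,0],"rotation":[0,0,0]},{"grip":1,"dp":[0,0,0],"rotation":[0,0,0]},{"grip":1,"dp":[0,0,0],"rotation":[0,0,0]},{"grip":1,"dp":[0,0,0],"rotation":[0,0,0]}]' 100
python3 - <<'E'
from h import *
st();jaw()
snap('wrist','w2')
E
```

```text
time: 2.53
tool_pos: [0.5165, 0.163, 0.022]
tcp_rot: [0.117, 1.568, -0.117]
wrist_force: [-0.1, 0.4, 0.2]
width: 0.469
time: 2.95
tool_pos: [0.5172, 0.1634, 0.0229]
tcp_rot: [0.117, 1.567, -0.117]
wrist_force: [-1.1, 0.1, 5.0]
width: 0.232
t 2.95 p [0.5172 0.1634 0.0229] rot [ 0.117  1.567 -0.117] F [-1.1  0.1  5. ] w 0.232 q [ 0.26  0.26  2.07  0.    0.81 -1.16]
x [ 0.001  0.    -1.   ] y [0.148 0.989 0.   ] z [ 0.989 -0.148  0.001]
```

View pics/w2.png

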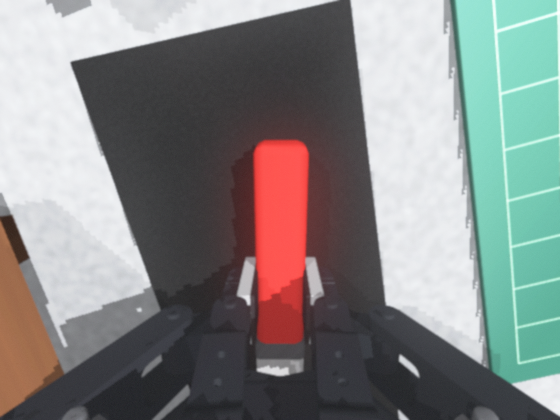

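Handle sits squarely between the pads (255–308, 145–345). Lift.

```bash
python3 -m creep '[{"grip":1,"dp":[-2,0,0],"rotation":[0,0,0]},{"grip":1,"dp":[-5,0,0],"rotation":[0,0,0]},{"grip":1,"dp":[-8,0,0],"rotation":[0,0,0]},{"grip":1,"dp":[-12,0,0],"rotation":[0,0,0]},{"grip":1,"dp":[-13,0,0],"rotation":[0,0,0]}]' 110
python3 - <<'E'
from h import *
st()
rows((.5576,.214,.16),down(-1.15))
E
```

```text
time: 3.42
tool_pos: [0.5198, 0.1641, 0.1577]
tcp_rot: [0.119, 1.56, -0.115]
wrist_force: [1.4, 0.9, -1.3]
width: 0.23
t 3.42 p [0.5198 0.1641 0.1577] rot [ 0.119  1.56  -0.115] F [ 1.4  0.9 -1.3] w 0.23 q [ 0.26  0.09  1.98 -0.    1.07 -1.16]
dp [-0.19  5.5   3.  ] rot [ 1.442  0.004 -0.008]
```

```bash
python3 -m creep '[{"grip":1,"dp":[0,1,0.5],"rotation":[0.12,0,0]},{"grip":1,"dp":[0,3,1.5],"rotation":[0.24,0,0]},{"grip":1,"dp":[0,5,3],"rotation":[0.36,0,0]},{"grip":1,"dp":[0,5.5,3],"rotation":[0.48,0,0]},{"grip":1,"dp":[0,5.5,3],"rotation":[0.6,0,0]}]'; python3 -m creep '[{"grip":1,"dp":[0,0,0],"rotation":[0.12,0,0]},{"grip":1,"dp":[0,0,0],"rotation":[0.24,0,0]},{"grip":1,"dp":[0,0,0],"rotation":[0.36,0,0]},{"grip":1,"dp":[0,0,0],"rotation":[0.48,0,0]},{"grip":1,"dp":[0,0,0],"rotation":[0.6,0,0]}]';python3 -m creep '[{"grip":1,"dp":[0,0,0],"rotation":[0.12,0,0]},{"grip":1,"dp":[0,0,0],"rotation":[0.24,0,0]},{"grip":1,"dp":[0,0,0],"rotation":[0.24,0,0]},{"grip":1,"dp":[0,0,0],"rotation":[0.24,0,0]},{"grip":1,"dp":[0,0,0],"rotation":[0.24,0,0]}]'
python3 - <<'E'
from h import *
st()
rows((.5576,.214,.16),down(-1.15))
snap('wrist','w3');snap('top','top3');snap('scene','s3')
E
```

```text
time: 3.83
tool_pos: [0.5548, 0.2144, 0.1505]
tcp_rot: [0.589, 1.49, -0.59]
wrist_force: [-0.5, -0.5, -3.0]
width: 0.23
time: 4.25
tool_pos: [0.5535, 0.2128, 0.1501]
tcp_rot: [1.047, 1.305, -1.051]
wrist_force: [0.3, -0.4, -2.6]
width: 0.228
time: 4.67
tool_pos: [0.5541, 0.213, 0.1512]
tcp_rot: [1.219, 1.203, -1.222]
wrist_force: [-0.4, -0.6, -3.1]
width: 0.224
t 4.67 p [0.5541 0.213  0.1512] rot [ 1.219  1.203 -1.222] F [-0.4 -0.6 -3.1] w 0.224 q [ 0.33  0.19  1.88 -0.    1.08  0.34]
dp [-0.88  0.35 -0.1 ] rot [0.005 0.001 0.001]
```

View pics/w3.png

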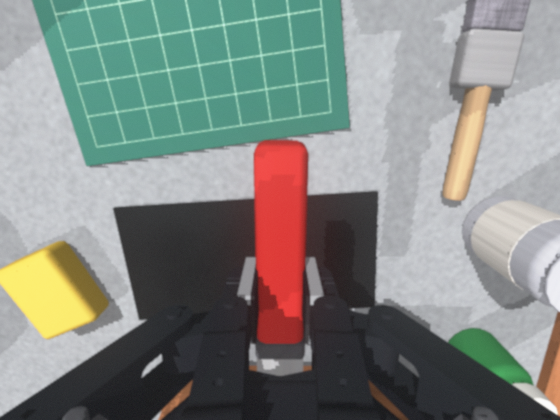

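View pics/s3.png

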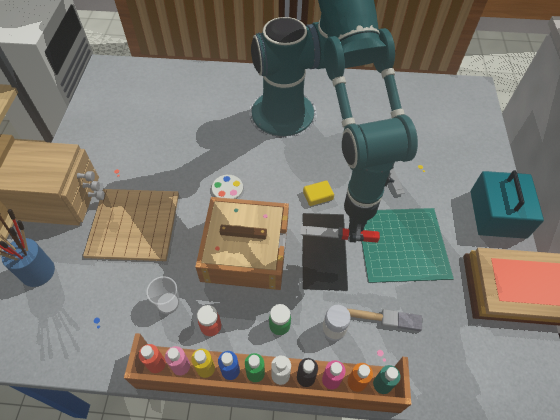

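View pics/top3.png

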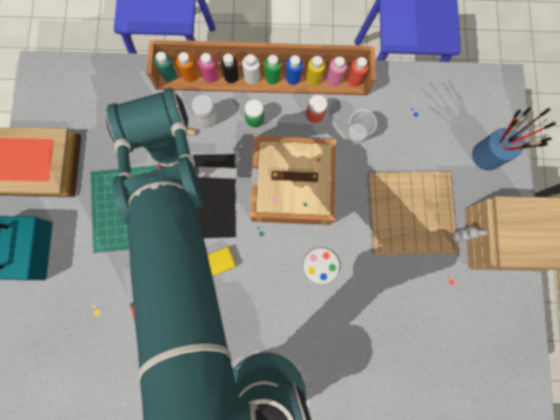

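Bar is unchanged in the jaws (tail at (281,142) as before). In the scene view the blade shows at about (325,222). Measure blade and notch there.

Run:
```python
from h import *
im,d,c=load('s3'); P=cloud(d,c)
a=cv2.resize(im[185:275,270:400],None,fx=6,fy=6,interpolation=cv2.INTER_CUBIC); cv2.imwrite('pics/c2.png',a[:,:,::-1])
m=(P[...,2]>.12)&(P[...,2]<.16)&(P[...,0]>.52)&(P[...,0]<.59)&(P[...,1]>.06)&(P[...,1]<.3)
p=P[m]; print(m.sum(),p.min(0),p.max(0))
for y in np.arange(.08,.22,.01):
    q=p[(p[:,1]>y)&(p[:,1]<y+.01)]; 
    if len(q): print(round(y,3),len(q),np.median(q,0).round(4),q[:,0].min().round(4),q[:,0].max().round(4))
s=bot.read_state();M=R.from_rotvec(s['tcp_rot']).as_matrix(); print('pred tip',np.array(s['tool_pos'])+M@[.0094,0,.13])
```

```text
657 [0.53924637 0.08429171 0.13345386] [0.57827561 0.27953156 0.15992382]
0.08 18 [0.552  0.0873 0.146 ] 0.542 0.5623
0.09 36 [0.5537 0.0949 0.1473] 0.5392 0.5654
0.1 37 [0.554  0.1056 0.1483] 0.5405 0.5655
0.11 38 [0.5542 0.1141 0.148 ] 0.5395 0.5664
0.12 36 [0.5542 0.1249 0.1484] 0.5414 0.566
0.13 38 [0.5533 0.1357 0.1485] 0.5395 0.5656
0.14 37 [0.5556 0.1441 0.1484] 0.5413 0.5666
0.15 34 [0.555  0.1548 0.1484] 0.5416 0.5662
0.16 39 [0.5551 0.1656 0.1483] 0.5409 0.5667
0.17 44 [0.5571 0.1759 0.1495] 0.5427 0.5669
0.18 43 [0.5639 0.1848 0.1568] 0.5424 0.5682
0.19 45 [0.561  0.1949 0.1564] 0.5445 0.5666
0.2 25 [0.5657 0.2024 0.1553] 0.5396 0.5774
0.21 6 [0.5773 0.214  0.1526] 0.5764 0.5783
0.22 1 [0.572  0.2236 0.1441] 0.572 0.572
pred tip [0.55234128 0.08320407 0.14260607]
```

View pics/c2.png

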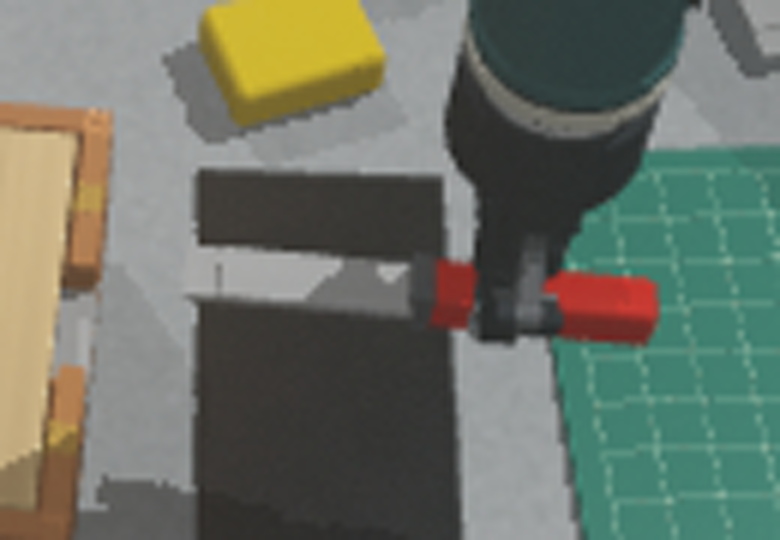

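Run:
```python
from h import *
im,d,c=load('s3'); P=cloud(d,c)
m=(P[...,2]>.1)&(P[...,2]<.115)&(P[...,0]>.42)&(P[...,0]<.68)&(P[...,1]>-.2)&(P[...,1]<.06)
r=cv2.minAreaRect(P[m][:,:2].astype(np.float32)); print(r, np.median(P[m][:,2]))
# notch sill: points z .08-.095 near wall
m=(P[...,2]>.083)&(P[...,2]<.093)&(P[...,0]>.5)&(P[...,0]<.6)&(P[...,1]>.02)&(P[...,1]<.06)
p=P[m];print(len(p),np.median(p,0),p.min(0),p.max(0))
im,d,c=load('w1'); P=cloud(d,c)
m=(P[...,2]>.083)&(P[...,2]<.093)&(P[...,0]>.5)&(P[...,0]<.6)&(P[...,1]>.02)&(P[...,1]<.06)
p=P[m];print(len(p),np.median(p,0),p.min(0),p.max(0))
m=(P[...,2]>.104)&(P[...,2]<.115)&(P[...,1]>.02)&(P[...,1]<.06)
p=P[m];print(len(p),np.median(p,0),p.min(0),p.max(0))
e=np.array([np.cos(np.radians(-91.15)),np.sin(np.radians(-91.15))])
n=np.array([.5542,.044]); tgt=n-e*(.13+.012); rows((*tgt,.0898+.0094),down(-1.15))
```

```text
((0.5541875958442688, -0.06084685027599335), (0.2146170437335968, 0.21941900253295898), 88.82211303710938) 0.11007878394558376
87 [0.55212408 0.03979356 0.08952228] [0.51669453 0.03062844 0.08466332] [0.58294268 0.04732988 0.09272742]
1547 [0.55760851 0.0402783  0.08869613] [0.50012076 0.02580758 0.08300055] [0.59985414 0.04671584 0.09297066]
5694 [0.5013435  0.03088929 0.1095817 ] [0.44932948 0.02001027 0.10401528] [0.66447365 0.04730787 0.11457985]
dp [5.28 0.3  2.72] rot [0.004 0.    0.   ]
```

```bash
python3 -m creep '[{"grip":1,"dp":[2,0.3,0],"rotation":[0,0,0]},{"grip":1,"dp":[4,0.3,1],"rotation":[0,0,0]},{"grip":1,"dp":[5.2,0.3,2],"rotation":[0,0,0]},{"grip":1,"dp":[5.2,0.3,2.7],"rotation":[0,0,0]},{"grip":1,"dp":[5.2,0.3,2.7],"rotation":[0.004,0,0]}]';python3 -m creep '[{"grip":1,"dp":[0,0,0],"rotation":[0,0,0]},{"grip":1,"dp":[0,0,0],"rotation":[0,0,0]}]'
python3 - <<'E'
from h import *
st();jaw()
e=np.array([np.cos(np.radians(-91.15)),np.sin(np.radians(-91.15))])
n=np.array([.5542,.044]); tgt=n-e*(.13-.038); rows((*tgt,.0898+.0094),down(-1.15))
im,d,c=snap('scene','s4'); P=cloud(d,c)
a=cv2.resize(im[185:275,270:400],None,fx=6,fy=6,interpolation=cv2.INTER_CUBIC); cv2.imwrite('pics/c3.png',a[:,:,::-1])
p=P[(P[...,2]>.07)&(P[...,2]<.12)&(P[...,0]>.52)&(P[...,0]<.59)&(P[...,1]>.05)&(P[...,1]<.3)]
for y in np.arange(.05,.2,.01):
    q=p[(p[:,1]>y)&(p[:,1]<y+.01)]; 
    if len(q): print(round(y,3),len(q),np.median(q,0).round(4),q[:,0].min().round(4),q[:,0].max().round(4))
E
```

```text
time: 5.23
tool_pos: [0.556, 0.1844, 0.0992]
tcp_rot: [1.224, 1.199, -1.229]
wrist_force: [0.9, -0.4, -3.9]
width: 0.231
time: 5.4
tool_pos: [0.5584, 0.1865, 0.1019]
tcp_rot: [1.228, 1.197, -1.223]
wrist_force: [0.9, -0.2, -3.1]
width: 0.226
t 5.4 p [0.5584 0.1865 0.1019] rot [ 1.228  1.197 -1.223] F [ 0.9 -0.2 -3.1] w 0.226 q [0.28 0.23 1.93 0.   0.98 0.3 ]
x [ 0.003  0.001 -1.   ] y [ 1.    -0.022  0.003] z [-0.022 -1.    -0.001]
dp [ 0.26 -0.12  5.06] rot [-0.002 -0.001 -0.003]
0.05 7 [0.5578 0.0584 0.0956] 0.5434 0.5655
0.06 34 [0.5564 0.0649 0.0968] 0.5431 0.5679
0.07 34 [0.5561 0.0751 0.0976] 0.5433 0.5693
0.08 35 [0.5593 0.0844 0.0979] 0.5439 0.5691
0.09 36 [0.5573 0.0954 0.0981] 0.5439 0.5696
0.1 34 [0.556  0.1056 0.0984] 0.5427 0.5701
0.11 33 [0.558  0.1151 0.0989] 0.547 0.5722
0.12 33 [0.5597 0.1249 0.0985] 0.5442 0.5701
0.13 34 [0.5596 0.1352 0.0981] 0.5468 0.57
0.14 35 [0.5582 0.1437 0.0977] 0.5457 0.57
0.15 47 [0.5638 0.155  0.104 ] 0.546 0.5716
0.16 43 [0.5627 0.1651 0.1061] 0.5462 0.5704
0.17 32 [0.5671 0.1732 0.1066] 0.5494 0.5755
0.18 5 [0.5794 0.1843 0.0999] 0.5755 0.5804
0.19 4 [0.5798 0.1921 0.0958] 0.5761 0.5811
0.2 8 [0.561  0.2084 0.1084] 0.556 0.5654
```

View pics/c3.png

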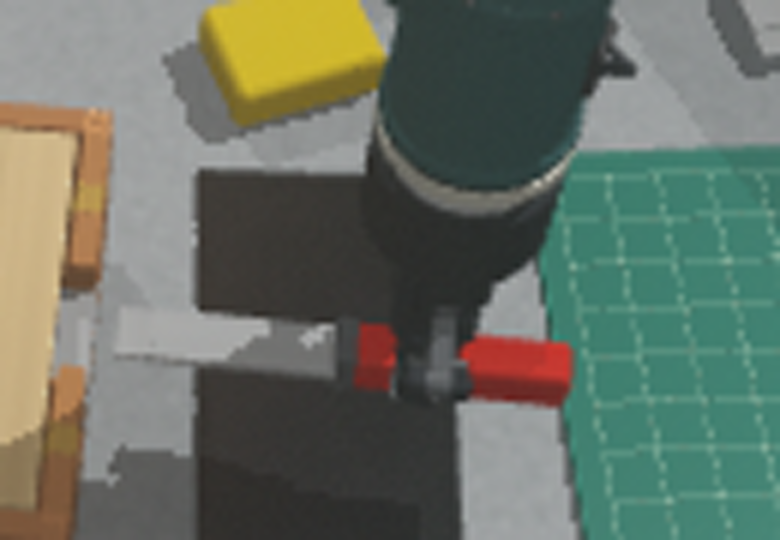

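Blade lined up with the notch (tip at (120,330), notch about (75,345) in the crop). Lower 2.6 mm, then insert slowly.

```bash
python3 -m creep '[{"grip":1,"dp":[0.25,-0.1,0],"rotation":[0,0,0]},{"grip":1,"dp":[0.25,-0.1,0],"rotation":[0,0,0]},{"grip":1,"dp":[0.25,-0.1,0],"rotation":[0,0,0]},{"grip":1,"dp":[0.25,-0.1,0],"rotation":[0,0,0]}]';python3 - <<'E'
from h import *
st()
e=np.array([np.cos(np.radians(-91.15)),np.sin(np.radians(-91.15))])
n=np.array([.5542,.044]); tgt=n-e*(.13-.038); rows((*tgt,.0898+.0094),down(-1.15))
E
```

```text
time: 5.78
tool_pos: [0.5561, 0.1864, 0.098]
tcp_rot: [1.225, 1.199, -1.225]
wrist_force: [0.2, -0.1, -2.7]
width: 0.228
t 5.78 p [0.5561 0.1864 0.098 ] rot [ 1.225  1.199 -1.225] F [ 0.2 -0.1 -2.7] w 0.228 q [0.28 0.23 1.93 0.   0.98 0.3 ]
dp [-0.12  0.1   5.04] rot [-0.002 -0.    -0.   ]
```

```bash
python3 -m creep '[{"grip":1,"dp":[-0.1,0,0.5],"rotation":[0,0,0]},{"grip":1,"dp":[-0.1,0,1],"rotation":[0,0,0]},{"grip":1,"dp":[-0.1,0,1.5],"rotation":[0,0,0]},{"grip":1,"dp":[-0.1,0,2],"rotation":[0,0,0]},{"grip":1,"dp":[-0.1,0,2.2],"rotation":[0,0,0]}]';python3 - <<'E'
from h import *
for i in range(3): st()
E
```

```text
time: 6.2
tool_pos: [0.5556, 0.1632, 0.0988]
tcp_rot: [1.225, 1.198, -1.226]
wrist_force: [-0.2, 0.4, -3.6]
width: 0.229
t 6.2 p [0.5556 0.1632 0.0988] rot [ 1.225  1.198 -1.226] F [-0.2  0.4 -3.6] w 0.229 q [ 0.24  0.22  1.95 -0.    0.97  0.27]
t 6.2 p [0.5556 0.1632 0.0988] rot [ 1.225  1.198 -1.226] F [-0.2  0.4 -3.6] w 0.229 q [ 0.24  0.22  1.95 -0.    0.97  0.27]
t 6.2 p [0.5556 0.1632 0.0988] rot [ 1.225  1.198 -1.226] F [-0.2  0.4 -3.6] w 0.229 q [ 0.24  0.22  1.95 -0.    0.97  0.27]
```

```bash
python3 -m creep '[{"grip":1,"dp":[0,0,0],"rotation":[0,0,0]},{"grip":1,"dp":[0,0,0],"rotation":[0,0,0]}]';python3 - <<'E'
from h import *
st()
e=np.array([np.cos(np.radians(-91.15)),np.sin(np.radians(-91.15))])
n=np.array([.5542,.044]); tgt=n-e*(.13-.038); rows((*tgt,.0898+.0094),down(-1.15))
im,d,c=snap('scene','s5'); P=cloud(d,c)
a=cv2.resize(im[185:275,270:400],None,fx=6,fy=6,interpolation=cv2.INTER_CUBIC); cv2.imwrite('pics/c4.png',a[:,:,::-1])
E
```

```text
time: 6.37
tool_pos: [0.5557, 0.1639, 0.0988]
tcp_rot: [1.226, 1.199, -1.226]
wrist_force: [-0.4, 0.3, -2.7]
width: 0.228
t 6.37 p [0.5557 0.1639 0.0988] rot [ 1.226  1.199 -1.226] F [-0.4  0.3 -2.7] w 0.228 q [0.24 0.22 1.95 0.   0.97 0.27]
dp [-0.04  0.1   2.79] rot [-0.003 -0.     0.   ]
```

View pics/c4.png

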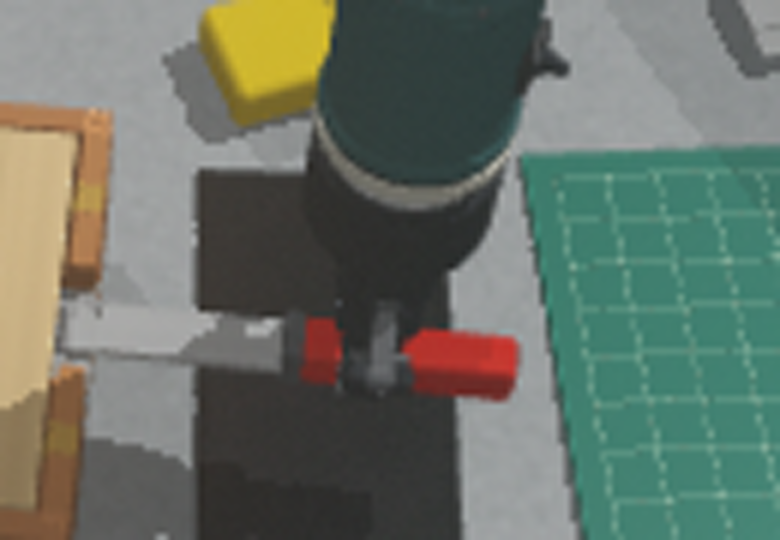

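Tip is in the notch at the lid's edge (crop (62,330)). Go in further.

```bash
python3 -m creep '[{"grip":1,"dp":[-0.05,0,0.6],"rotation":[0,0,0]},{"grip":1,"dp":[-0.05,0,1.2],"rotation":[0,0,0]},{"grip":1,"dp":[-0.05,0,1.8],"rotation":[0,0,0]},{"grip":1,"dp":[-0.05,0,2.4],"rotation":[0,0,0]},{"grip":1,"dp":[-0.05,0,2.8],"rotation":[0,0,0]}]';python3 -m creep '[{"grip":1,"dp":[0,0,0],"rotation":[0,0,0]},{"grip":1,"dp":[0,0,0],"rotation":[0,0,0]}]';python3 - <<'E'
from h import *
st();jaw()
im,d,c=snap('scene','s6'); P=cloud(d,c)
a=cv2.resize(im[185:275,270:400],None,fx=6,fy=6,interpolation=cv2.INTER_CUBIC); cv2.imwrite('pics/c5.png',a[:,:,::-1])
E
```

```text
time: 6.83
tool_pos: [0.5549, 0.1352, 0.0992]
tcp_rot: [1.225, 1.198, -1.226]
wrist_force: [-0.0, -0.8, -2.4]
width: 0.23
time: 7.0
tool_pos: [0.555, 0.1358, 0.0993]
tcp_rot: [1.226, 1.198, -1.226]
wrist_force: [-0.2, -0.4, -2.2]
width: 0.238
t 7.0 p [0.555  0.1358 0.0993] rot [ 1.226  1.198 -1.226] F [-0.2 -0.4 -2.2] w 0.238 q [0.2  0.2  1.97 0.   0.97 0.22]
x [ 0.  0. -1.] y [ 1.    -0.023  0.   ] z [-0.023 -1.    -0.   ]
```

View pics/c5.png

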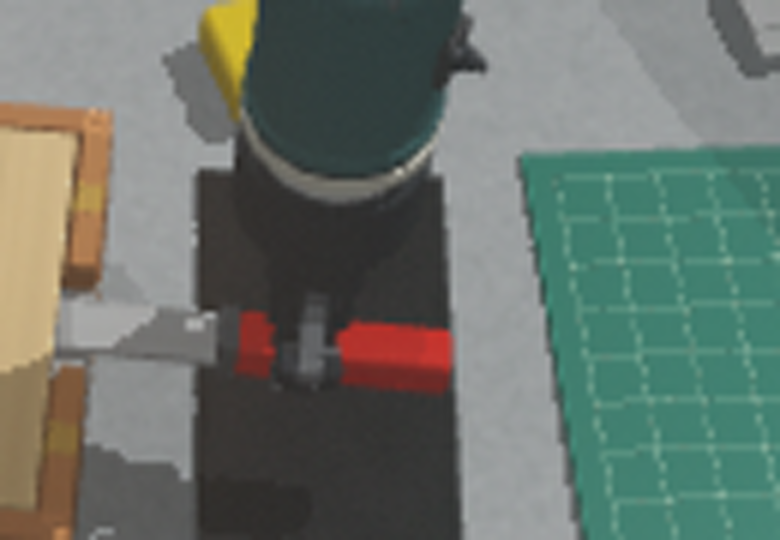

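```bash
python3 -m creep '[{"grip":1,"dp":[0.15,0,0],"rotation":[0,0,0]},{"grip":1,"dp":[0.6,0,0],"rotation":[0,-0.05,0]},{"grip":1,"dp":[1.05,0,-0.05],"rotation":[0,-0.1,0]},{"grip":1,"dp":[1.5,0,-0.05],"rotation":[0,-0.15,0]},{"grip":1,"dp":[1.5,0,-0.05],"rotation":[0,-0.15,0]}]' 120;python3 - <<'E'
from h import *
st();jaw()
E
```

```text
time: 7.47
tool_pos: [0.5546, 0.1378, 0.0832]
tcp_rot: [1.109, 1.089, -1.293]
wrist_force: [0.4, -0.7, -0.6]
width: 0.226
t 7.47 p [0.5546 0.1378 0.0832] rot [ 1.109  1.089 -1.293] F [ 0.4 -0.7 -0.6] w 0.226 q [ 0.28  0.26  1.94 -0.17  1.    0.4 ]
x [-0.004 -0.151 -0.988] y [ 1.    -0.019 -0.001] z [-0.019 -0.988  0.151]
```

```bash
python3 -m creep '[{"grip":1,"dp":[0.4,0,0],"rotation":[0,-0.04,0]},{"grip":1,"dp":[0.8,0,-0.05],"rotation":[0,-0.08,0]},{"grip":1,"dp":[1.2,0,-0.05],"rotation":[0,-0.12,0]},{"grip":1,"dp":[1.2,0,-0.05],"rotation":[0,-0.12,0]},{"grip":1,"dp":[1.2,0,-0.05],"rotation":[0,-0.12,0]}]' 120;python3 - <<'E'
from h import *
st();jaw()
im,d,c=snap('scene','s7'); P=cloud(d,c)
a=cv2.resize(im[185:295,190:360],None,fx=4.5,fy=4.5,interpolation=cv2.INTER_CUBIC); cv2.imwrite('pics/c6.png',a[:,:,::-1])
for y in (.02,0,-.03,-.1,-.14):
    m=(P[...,2]>.08)&(P[...,2]<.13)&(abs(P[...,0]-.52)<.012)&(abs(P[...,1]-y)<.006); print(y,np.median(P[m][:,2]).round(4))
E
```

```text
time: 7.88
tool_pos: [0.555, 0.1363, 0.0725]
tcp_rot: [1.023, 1.002, -1.342]
wrist_force: [-0.5, 1.4, -1.1]
width: 0.226
t 7.88 p [0.555  0.1363 0.0725] rot [ 1.023  1.002 -1.342] F [-0.5  1.4 -1.1] w 0.226 q [ 0.34  0.3   1.92 -0.29  1.03  0.53]
x [-0.006 -0.265 -0.964] y [ 1.    -0.021 -0.   ] z [-0.02  -0.964  0.265]
0.02 0.1171
0 0.116
-0.03 0.1147
-0.1 0.1124
-0.14 0.1115
```

View pics/c6.png

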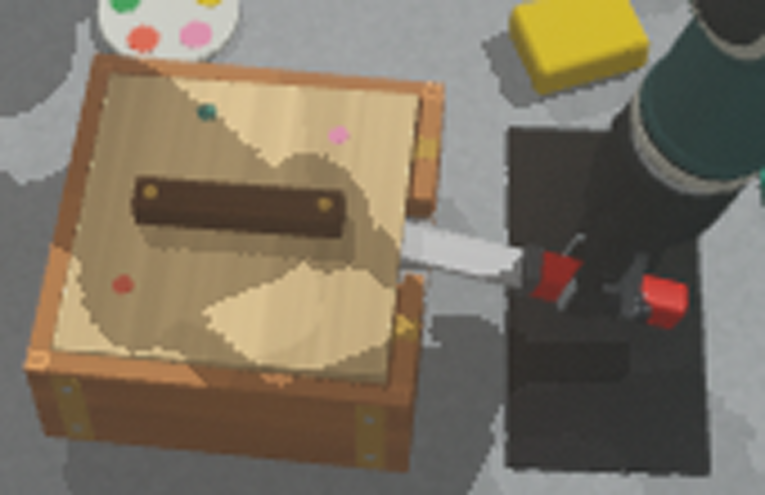

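Lid's notched edge is visibly proud (depth: 117 mm there against 111.5 at the far wall). Continue slowly through the snap.

```bash
python3 -m creep '[{"grip":1,"dp":[0.2,0,0],"rotation":[0,-0.02,0]},{"grip":1,"dp":[0.4,0,0],"rotation":[0,-0.04,0]},{"grip":1,"dp":[0.6,0,0],"rotation":[0,-0.06,0]},{"grip":1,"dp":[0.8,0,0],"rotation":[0,-0.08,0]}]' 120;python3 - <<'E'
from h import *
st();jaw()
im,d,c=snap('scene','s8'); P=cloud(d,c)
for y in (.02,0,-.03,-.1,-.14):
    m=(P[...,2]>.08)&(P[...,2]<.13)&(abs(P[...,0]-.52)<.012)&(abs(P[...,1]-y)<.006); print(y,np.median(P[m][:,2]).round(4))
E
```

```text
time: 8.27
tool_pos: [0.5555, 0.133, 0.0651]
tcp_rot: [0.96, 0.937, -1.373]
wrist_force: [-0.4, 0.2, 1.7]
width: 0.225
t 8.27 p [0.5555 0.133  0.0651] rot [ 0.96   0.937 -1.373] F [-0.4  0.2  1.7] w 0.225 q [ 0.38  0.34  1.91 -0.37  1.06  0.61]
x [-0.007 -0.345 -0.939] y [ 1.    -0.022  0.001] z [-0.021 -0.938  0.345]
0.02 0.1191
0 0.1177
-0.03 0.1165
-0.1 0.1126
-0.14 0.1107
```

```bash
python3 -m creep '[{"grip":1,"dp":[0.25,0,0],"rotation":[0,-0.02,0]},{"grip":1,"dp":[0.5,0,0.02],"rotation":[0,-0.04,0]},{"grip":1,"dp":[0.55,0,0.02],"rotation":[0,-0.05,0]},{"grip":1,"dp":[0.55,0,0.02],"rotation":[0,-0.05,0]},{"grip":1,"dp":[0.55,0,0.02],"rotation":[0,-0.05,0]}]' 120;python3 - <<'E'
from h import *
st();jaw()
im,d,c=snap('scene','s9'); P=cloud(d,c)
for y in (.02,0,-.03,-.1,-.14):
    m=(P[...,2]>.08)&(P[...,2]<.14)&(abs(P[...,0]-.52)<.012)&(abs(P[...,1]-y)<.006); print(y,np.median(P[m][:,2]).round(4))
a=cv2.resize(im[185:295,190:360],None,fx=4.5,fy=4.5,interpolation=cv2.INTER_CUBIC); cv2.imwrite('pics/c7.png',a[:,:,::-1])
E
```

```text
time: 8.73
tool_pos: [0.5554, 0.1318, 0.0599]
tcp_rot: [0.922, 0.902, -1.39]
wrist_force: [-0.5, 4.3, 4.1]
width: 0.227
t 8.73 p [0.5554 0.1318 0.0599] rot [ 0.922  0.902 -1.39 ] F [-0.5  4.3  4.1] w 0.227 q [ 0.4   0.36  1.9  -0.41  1.08  0.65]
x [-0.008 -0.389 -0.921] y [ 1.    -0.021  0.001] z [-0.02  -0.921  0.389]
0.02 0.1203
0 0.1186
-0.03 0.1167
-0.1 0.1131
-0.14 0.1104
```

View pics/c7.png

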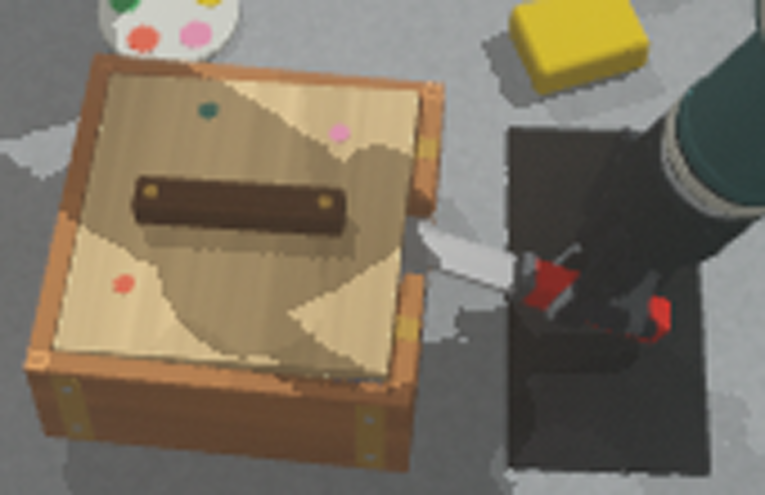

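The edge is now about 11 mm proud, tilt ≈0.06, reaction +6 N: lid sprung. Level the bar and withdraw.

```bash
python3 - <<'E'
from h import *
rows((.555,.1365,.0993),down(-1.3))
E
python3 -m creep '[{"grip":1,"dp":[-0.9,0,0.12],"rotation":[0,0.1,0]},{"grip":1,"dp":[-1.8,0,0.37],"rotation":[0,0.2,0]},{"grip":1,"dp":[-2.7,0,0.7],"rotation":[0,0.3,0]},{"grip":1,"dp":[-3.4,0,1.1],"rotation":[0,0.4,0]},{"grip":1,"dp":[-3.4,0,1.1],"rotation":[0,0.4,0]}]' 100;python3 - <<'E'
from h import *
st();jaw()
rows((.555,.1365,.0993),down(-1.3))
E
```

```text
dp [-3.81 -0.05  1.09] rot [ 0.001  0.399 -0.001]
time: 9.2
tool_pos: [0.5553, 0.1315, 0.0963]
tcp_rot: [1.232, 1.198, -1.226]
wrist_force: [-0.2, -1.4, -1.4]
width: 0.224
t 9.2 p [0.5553 0.1315 0.0963] rot [ 1.232  1.198 -1.226] F [-0.2 -1.4 -1.4] w 0.224 q [0.19 0.21 1.97 0.   0.96 0.21]
x [ 0.002  0.003 -1.   ] y [ 1.    -0.027  0.002] z [-0.027 -1.    -0.003]
dp [-0.3  -0.04 -0.5 ] rot [-0.004 -0.003 -0.002]
```

```bash
python3 -m creep '[{"grip":1,"dp":[-0.2,0,-1],"rotation":[0,0,0]},{"grip":1,"dp":[-0.2,0,-2.5],"rotation":[0,0,0]},{"grip":1,"dp":[-0.2,0,-4],"rotation":[0,0,0]},{"grip":1,"dp":[-0.2,0,-6],"rotation":[0,0,0]},{"grip":1,"dp":[-0.2,0,-6],"rotation":[0,0,0]}]' 100;python3 - <<'E'
from h import *
st();jaw()
im,d,c=snap('scene','s10'); P=cloud(d,c)
for y in (.02,0,-.03,-.1,-.14):
    m=(P[...,2]>.08)&(P[...,2]<.14)&(abs(P[...,0]-.52)<.012)&(abs(P[...,1]-y)<.006); print(y,np.median(P[m][:,2]).round(4))
m=(P[...,2]>.122)&(P[...,2]<.15)&(P[...,0]>.51)&(P[...,0]<.59)&(P[...,1]<.03)&(P[...,1]>-.16)
print(cv2.minAreaRect(P[m][:,:2].astype(np.float32)),np.median(P[m],0))
for y in np.arange(.04,.2,.02):
    m=(P[...,2]>.05)&(P[...,2]<.14)&(abs(P[...,0]-.557)<.012)&(abs(P[...,1]-y)<.006); print(y.round(3),np.median(P[m][:,2]).round(4),end=';')
cv2.imwrite('pics/c8.png',cv2.resize(im[185:295,190:400],None,fx=3.8,fy=3.8,interpolation=cv2.INTER_CUBIC)[:,:,::-1])
snap('wrist','w10')
E
```

```text
time: 9.62
tool_pos: [0.5554, 0.1983, 0.0959]
tcp_rot: [1.223, 1.201, -1.225]
wrist_force: [0.2, -0.3, -3.2]
width: 0.227
t 9.62 p [0.5554 0.1983 0.0959] rot [ 1.223  1.201 -1.225] F [ 0.2 -0.3 -3.2] w 0.227 q [0.3  0.24 1.93 0.   0.98 0.32]
x [-0.002  0.    -1.   ] y [ 1.    -0.02  -0.002] z [-0.02 -1.   -0.  ]
0.02 0.1183
0 0.1173
-0.03 0.117
-0.1 0.1123
-0.14 0.1109
((0.56553053855896, -0.04400772601366043), (0.06122585013508797, 0.15380479395389557), 6.677495956420898) [ 0.55856313 -0.05764722  0.1338287 ]
0.04 0.0892;0.06 nan;0.08 0.0941;0.1 0.0948;0.12 0.0942;0.14 0.0941;0.16 0.0935;0.18 0.1009;
  return _methods._mean(a, axis=axis, dtype=dtype,
  ret = ret.dtype.type(ret / rcount)
```

View pics/c8.png

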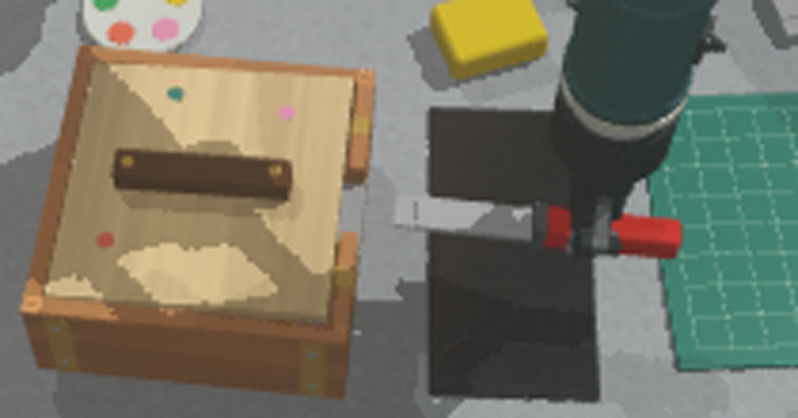

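View pics/w10.png

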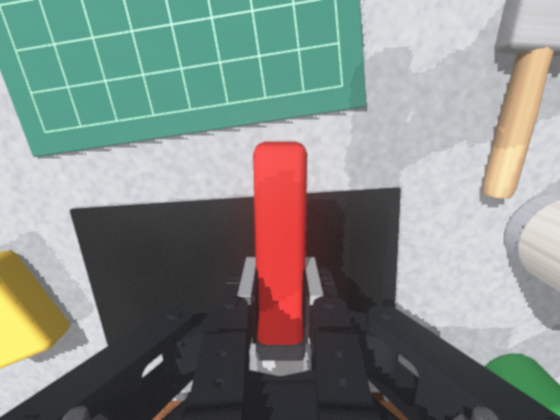

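Lid stays proud, bar level and firm. Return the bar to its mat now.

```bash
python3 -m creep '[{"grip":1,"dp":[-2,0,-1],"rotation":[-0.1,0,0]},{"grip":1,"dp":[-4,0,-1],"rotation":[-0.22,0,0]},{"grip":1,"dp":[-6,0,-1],"rotation":[-0.34,0,0]},{"grip":1,"dp":[-6,0,-1],"rotation":[-0.46,0,0]},{"grip":1,"dp":[-6,0,-1],"rotation":[-0.58,0,0]}]' 100;python3 -m creep '[{"grip":1,"dp":[0,0,0],"rotation":[-0.12,0,0]},{"grip":1,"dp":[0,0,0],"rotation":[-0.24,0,0]},{"grip":1,"dp":[0,0,0],"rotation":[-0.36,0,0]},{"grip":1,"dp":[0,0,0],"rotation":[-0.48,0,0]},{"grip":1,"dp":[0,0,0],"rotation":[-0.6,0,0]}]';python3 - <<'E'
from h import *
st()
rows((.518,.155,.15),down(88))
E
```

```text
time: 10.13
tool_pos: [0.5573, 0.2047, 0.1586]
tcp_rot: [0.785, 1.422, -0.783]
wrist_force: [-0.4, -0.8, -3.1]
width: 0.226
time: 10.55
tool_pos: [0.5557, 0.204, 0.1561]
tcp_rot: [0.318, 1.549, -0.321]
wrist_force: [0.1, 0.2, -3.1]
width: 0.226
t 10.55 p [0.5557 0.204  0.1561] rot [ 0.318  1.549 -0.321] F [ 0.1  0.2 -3.1] w 0.226 q [ 0.31  0.18  1.88 -0.    1.09 -0.85]
dp [ 0.63 -5.99 -1.53] rot [-0.372 -0.001  0.002]
```

```bash
python3 -m creep '[{"grip":1,"dp":[1,-2,-0.5],"rotation":[-0.12,0,0]},{"grip":1,"dp":[2,-4,-1],"rotation":[-0.24,0,0]},{"grip":1,"dp":[4,-6,-1.5],"rotation":[-0.37,0,0]},{"grip":1,"dp":[7,-6,-1.5],"rotation":[-0.37,0,0]},{"grip":1,"dp":[9,-6,-1.5],"rotation":[-0.37,0,0]}]' 100;python3 -m creep '[{"grip":1,"dp":[0,0,0],"rotation":[0,0,0]},{"grip":1,"dp":[0,0,0],"rotation":[0,0,0]}]';python3 - <<'E'
from h import *
st()
rows((.518,.155,.0235),down(88))
E
```

```text
time: 10.97
tool_pos: [0.5163, 0.1541, 0.0647]
tcp_rot: [0.032, 1.574, -0.035]
wrist_force: [-0.2, -0.3, -2.6]
width: 0.226
time: 11.13
tool_pos: [0.5169, 0.1549, 0.0655]
tcp_rot: [0.032, 1.575, -0.035]
wrist_force: [1.0, -0.6, -2.5]
width: 0.229
t 11.13 p [0.5169 0.1549 0.0655] rot [ 0.032  1.575 -0.035] F [ 1.  -0.6 -2.5] w 0.229 q [ 0.25  0.2   2.05 -0.    0.9  -1.28]
dp [4.2  0.02 0.13] rot [-0.008 -0.004  0.002]
```

```bash
python3 -m creep '[{"grip":1,"dp":[1.2,0,0],"rotation":[0,0,0]},{"grip":1,"dp":[2.4,0,0],"rotation":[0,0,0]},{"grip":1,"dp":[3.4,0,0],"rotation":[0,0,0]},{"grip":1,"dp":[4.1,0,0],"rotation":[0,0,0]},{"grip":1,"dp":[4.1,0,0],"rotation":[0,0,0]}]' 100;python3 -m creep '[{"grip":1,"dp":[0,0,0],"rotation":[0,0,0]},{"grip":1,"dp":[0,0,0],"rotation":[0,0,0]}]' 30;python3 - <<'E'
from h import *
st()
E
```

```text
time: 11.55
tool_pos: [0.518, 0.1553, 0.0247]
tcp_rot: [0.033, 1.572, -0.034]
wrist_force: [-0.5, -1.0, -3.0]
width: 0.228
time: 11.72
tool_pos: [0.5189, 0.1554, 0.0263]
tcp_rot: [0.034, 1.57, -0.034]
wrist_force: [-0.0, -0.6, -3.1]
width: 0.226
t 11.72 p [0.5189 0.1554 0.0263] rot [ 0.034  1.57  -0.034] F [-0.  -0.6 -3.1] w 0.226 q [ 0.25  0.25  2.07 -0.    0.82 -1.28]
```

Lower the last 3 mm, then release with a modest opening and rise.

```bash
python3 -m creep '[{"grip":1,"dp":[0.2,0,0],"rotation":[0,0,0]},{"grip":1,"dp":[0.3,0,0],"rotation":[0,0,0]},{"grip":1,"dp":[0.3,0,0],"rotation":[0,0,0]},{"grip":4.5,"dp":[0.2,0,0],"rotation":[0,0,0]},{"grip":4.5,"dp":[0.2,0,0],"rotation":[0,0,0]}]';python3 -m creep '[{"grip":4.5,"dp":[0,0,0],"rotation":[0,0,0]},{"grip":4.5,"dp":[-1,0,0],"rotation":[0,0,0]},{"grip":4.5,"dp":[-4,0,0],"rotation":[0,0,0]},{"grip":4.5,"dp":[-8,0,0],"rotation":[0,0,0]},{"grip":4.5,"dp":[-12,0,0],"rotation":[0,0,0]}]';python3 -m creep '[{"grip":4.5,"dp":[-4,0,0],"rotation":[0,0,0]},{"grip":4.5,"dp":[-7,0,0],"rotation":[0,0,0]},{"grip":4.5,"dp":[-7,0,0],"rotation":[0,0,0]}]';python3 - <<'E'
from h import *
st()
snap('wrist','w11'); barfit('w11')
im,d,c=snap('scene','s11'); P=cloud(d,c)
cv2.imwrite('pics/c9.png',cv2.resize(im[185:295,190:400],None,fx=3.8,fy=3.8,interpolation=cv2.INTER_CUBIC)[:,:,::-1])
hsv=cv2.cvtColor(im,cv2.COLOR_RGB2HSV)
m=(P[...,2]>.124)&(P[...,2]<.15)&(P[...,0]>.51)&(P[...,0]<.59)&(P[...,1]<.03)&(P[...,1]>-.16)&(hsv[...,2]<110)
print(cv2.minAreaRect(P[m][:,:2].astype(np.float32)),np.median(P[m],0))
E
```

```text
time: 12.13
tool_pos: [0.5193, 0.1555, 0.0248]
tcp_rot: [0.034, 1.569, -0.033]
wrist_force: [-0.4, 0.0, 0.1]
width: 0.498
time: 12.55
tool_pos: [0.5174, 0.155, 0.1448]
tcp_rot: [0.033, 1.574, -0.034]
wrist_force: [1.3, 0.4, -0.2]
width: 0.53
time: 12.8
tool_pos: [0.5235, 0.1566, 0.2238]
tcp_rot: [0.037, 1.556, -0.03]
wrist_force: [0.7, 0.0, 1.1]
width: 0.525
t 12.8 p [0.5235 0.1566 0.2238] rot [ 0.037  1.556 -0.03 ] F [0.7 0.  1.1] w 0.525 q [ 0.25  0.03  1.91 -0.    1.19 -1.28]
px [277.51648936 161.2       ] 1880 z 0.028625091323809755
((0.5010509490966797, 0.1553230583667755), (0.021949278190732002, 0.09013103693723679), 88.10101318359375)
((0.556570827960968, -0.06177084520459175), (0.11916308850049973, 0.02257332019507885), 88.38383483886719) [ 0.55994416 -0.05983716  0.13357988]
```

View pics/w11.png

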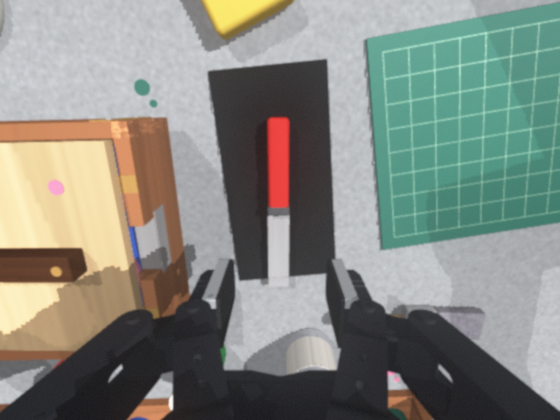

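View pics/c9.png

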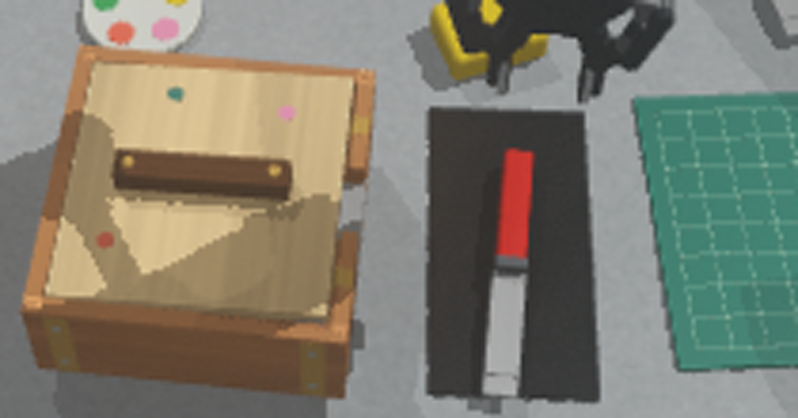

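Bar lies flat, mid-mat (handle (277,161) wrist view). Next: the lid by its batten, tool tilted 0.05 to match it.

```bash
python3 - <<'E'
from h import *
rows((.553,-.063,.22),down(-1.3))
E
python3 -m creep '[{"grip":4.5,"dp":[0,-4,0],"rotation":[0.12,0,0]},{"grip":4.5,"dp":[0,-8,1],"rotation":[0.24,0,0]},{"grip":4.5,"dp":[0,-12,2],"rotation":[0.36,0,0]},{"grip":4.5,"dp":[0,-16,3],"rotation":[0.48,0,0]},{"grip":4.5,"dp":[0,-20,3],"rotation":[0.6,0,0]}]';python3 -m creep '[{"grip":4.5,"dp":[0,0,0],"rotation":[0.12,0,0]},{"grip":4.5,"dp":[0,0,0],"rotation":[0.24,0,0]},{"grip":4.5,"dp":[0,0,0],"rotation":[0.36,0,0]},{"grip":4.5,"dp":[0,0,0],"rotation":[0.48,0,0]},{"grip":4.5,"dp":[0,0,0],"rotation":[0.6,0,0]}]';python3 - <<'E'
from h import *
rows((.553,-.063,.22),down(-1.3,(0,.05,-1)))
E
```

```text
dp [ -0.31 -21.71   4.23] rot [ 1.551  0.003 -0.005]
time: 13.32
tool_pos: [0.5397, -0.0474, 0.2121]
tcp_rot: [0.507, 1.513, -0.508]
wrist_force: [0.4, 0.3, 0.3]
width: 0.527
time: 13.73
tool_pos: [0.5384, -0.0459, 0.2116]
tcp_rot: [0.968, 1.349, -0.972]
wrist_force: [0.2, 0.1, 0.2]
width: 0.525
dp [-0.85  0.84  2.08] rot [0.344 0.048 0.012]
```

```bash
python3 -m creep '[{"grip":4.5,"dp":[0,0.8,2],"rotation":[0.12,0.02,0]},{"grip":4.5,"dp":[0,0.8,2],"rotation":[0.24,0.048,0.01]},{"grip":4.5,"dp":[0,0.8,2],"rotation":[0.344,0.048,0.01]},{"grip":4.5,"dp":[0,0.8,2],"rotation":[0.344,0.048,0.01]},{"grip":4.5,"dp":[0,0.8,2],"rotation":[0.344,0.048,0.01]}]';python3 - <<'E'
from h import *
st()
snap('wrist','w12')
im,d,c=load('w12'); P=cloud(d,c); hsv=cv2.cvtColor(im,cv2.COLOR_RGB2HSV)
m=(P[...,2]>.122)&(P[...,2]<.15)&(P[...,0]>.51)&(P[...,0]<.59)&(P[...,1]<.03)&(P[...,1]>-.16)&(hsv[...,2]<130)
print(cv2.minAreaRect(P[m][:,:2].astype(np.float32)),np.median(P[m],0),m.sum())
for y in (-.1,-.03,0,.02):
  for x in (.52,.58):
    m=(P[...,2]>.09)&(P[...,2]<.14)&(abs(P[...,0]-x)<.012)&(abs(P[...,1]-y)<.006); print(x,y,m.sum(),np.median(P[m][:,2]).round(4))
rows((.553,-.063,.1315),down(-1.3,(0,.05,-1)))
E
```

```text
time: 14.15
tool_pos: [0.5529, -0.062, 0.2122]
tcp_rot: [1.255, 1.24, -1.197]
wrist_force: [-0.7, 0.0, 1.3]
width: 0.528
t 14.15 p [ 0.5529 -0.062   0.2122] rot [ 1.255  1.24  -1.197] F [-0.7  0.   1.3] w 0.528 q [-0.19  0.07  1.89  0.05  1.19 -0.19]
((0.5549881458282471, -0.0637335330247879), (0.12047366797924042, 0.021377909928560257), 88.90605163574219) [ 0.55501868 -0.05651433  0.13447236] 4825
0.52 -0.1 275 0.1125
0.58 -0.1 353 0.1125
0.52 -0.03 536 0.116
0.58 -0.03 537 0.116
0.52 0 587 0.1175
0.58 0 605 0.1175
0.52 0.02 667 0.1185
0.58 0.02 655 0.1185
dp [8.09 0.   0.51] rot [0.009 0.001 0.   ]
```

View pics/w12.png

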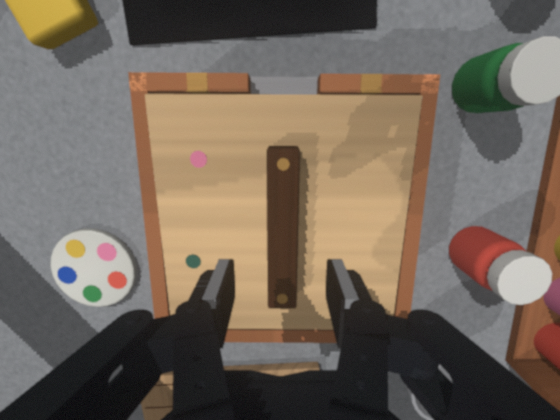

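Batten at (283,228), aligned with the jaws. Descend.

```bash
python3 -m creep '[{"grip":4.5,"dp":[2,0.1,0.1],"rotation":[0,0,0]},{"grip":4.5,"dp":[4.5,0.15,0.3],"rotation":[0,0,0]},{"grip":4.5,"dp":[6.5,0.15,0.5],"rotation":[0,0,0]},{"grip":4.5,"dp":[7.5,0.15,0.5],"rotation":[0,0,0]},{"grip":4.5,"dp":[7.5,0.15,0.5],"rotation":[0,0,0]}]';python3 -m creep '[{"grip":4.5,"dp":[0,0,0],"rotation":[0,0,0]},{"grip":4.5,"dp":[0,0,0],"rotation":[0,0,0]}]';python3 - <<'E'
from h import *
st();jaw()
rows((.5545,-.063,.1315),down(-1.2,(0,.05,-1)))
E
```

```text
time: 14.62
tool_pos: [0.553, -0.0626, 0.1356]
tcp_rot: [1.254, 1.242, -1.199]
wrist_force: [-0.4, 0.2, -1.1]
width: 0.528
time: 14.78
tool_pos: [0.5567, -0.0635, 0.1403]
tcp_rot: [1.258, 1.235, -1.194]
wrist_force: [0.5, -0.9, 0.3]
width: 0.527
t 14.78 p [ 0.5567 -0.0635  0.1403] rot [ 1.258  1.235 -1.194] F [ 0.5 -0.9  0.3] w 0.527 q [-0.19  0.14  1.96  0.06  1.05 -0.2 ]
x [ 0.004  0.048 -0.999] y [ 1.    -0.015  0.003] z [-0.015 -0.999 -0.048]
dp [ 0.88 -0.22 -0.  ] rot [ 0.006  0.002 -0.004]
```

```bash
python3 -m creep '[{"grip":4.5,"dp":[0.4,-0.1,0],"rotation":[0,0,0]},{"grip":4.5,"dp":[0.6,-0.1,0],"rotation":[0,0,0]},{"grip":4.5,"dp":[0.6,-0.1,0],"rotation":[0,0,0]},{"grip":4.5,"dp":[0.6,-0.1,0],"rotation":[0,0,0]},{"grip":4.5,"dp":[0.6,-0.1,0],"rotation":[0,0,0]}]';python3 - <<'E'
from h import *
st()
rows((.5545,-.063,.1315),down(-1.2,(0,.05,-1)))
E
```

```text
time: 15.2
tool_pos: [0.5549, -0.0632, 0.1333]
tcp_rot: [1.258, 1.235, -1.196]
wrist_force: [-0.9, -0.4, -0.3]
width: 0.524
t 15.2 p [ 0.5549 -0.0632  0.1333] rot [ 1.258  1.235 -1.196] F [-0.9 -0.4 -0.3] w 0.524 q [-0.19  0.14  1.97  0.06  1.04 -0.2 ]
dp [ 0.18 -0.04 -0.01] rot [ 0.005  0.001 -0.003]
```

```bash
python3 -m creep '[{"grip":4,"dp":[0.2,0,0],"rotation":[0,0,0]},{"grip":1,"dp":[0.2,0,0],"rotation":[0,0,0]},{"grip":1,"dp":[0.2,0,0],"rotation":[0,0,0]},{"grip":1,"dp":[0.2,0,0],"rotation":[0,0,0]},{"grip":1,"dp":[0.2,0,0],"rotation":[0,0,0]}]' 90;python3 - <<'E'
from h import *
st()
E
```

```text
time: 15.62
tool_pos: [0.5549, -0.0632, 0.1312]
tcp_rot: [1.258, 1.236, -1.196]
wrist_force: [-0.4, -0.6, 1.9]
width: 0.231
t 15.62 p [ 0.5549 -0.0632  0.1312] rot [ 1.258  1.236 -1.196] F [-0.4 -0.6  1.9] w 0.231 q [-0.19  0.15  1.97  0.06  1.03 -0.2 ]
```

```bash
python3 -m creep '[{"grip":1,"dp":[-0.5,0,-0.02],"rotation":[0,0,0]},{"grip":1,"dp":[-1,0,-0.05],"rotation":[0,0,0]},{"grip":1,"dp":[-1.5,0,-0.07],"rotation":[0,0,0]},{"grip":1,"dp":[-2,0,-0.1],"rotation":[0,0,0]},{"grip":1,"dp":[-2.5,0,-0.12],"rotation":[0,0,0]}]' 110;python3 -m creep '[{"grip":1,"dp":[-1.5,0,-0.1],"rotation":[0,0,0]},{"grip":1,"dp":[-3,0,-0.15],"rotation":[0,0,0]},{"grip":1,"dp":[-5,0,-0.25],"rotation":[0,0,0]},{"grip":1,"dp":[-7,0,-0.35],"rotation":[0,0,0]},{"grip":1,"dp":[-7,0,-0.35],"rotation":[0,0,0]}]';python3 - <<'E'
from h import *
st()
snap('wrist','w13');snap('scene','s13')
rows((.4827,.376,.23),down(-1.2+7))
E
```

```text
time: 16.03
tool_pos: [0.5546, -0.063, 0.1564]
tcp_rot: [1.258, 1.236, -1.196]
wrist_force: [0.2, 0.1, -4.0]
width: 0.223
time: 16.45
tool_pos: [0.5575, -0.0635, 0.2315]
tcp_rot: [1.261, 1.229, -1.19]
wrist_force: [1.0, -0.0, -3.2]
width: 0.224
t 16.45 p [ 0.5575 -0.0635  0.2315] rot [ 1.261  1.229 -1.19 ] F [ 1.  -0.  -3.2] w 0.224 q [-0.19  0.06  1.87  0.05  1.21 -0.19]
dp [  1.79  -7.97 -43.76] rot [-0.117 -0.048 -0.007]
```

View pics/s13.png

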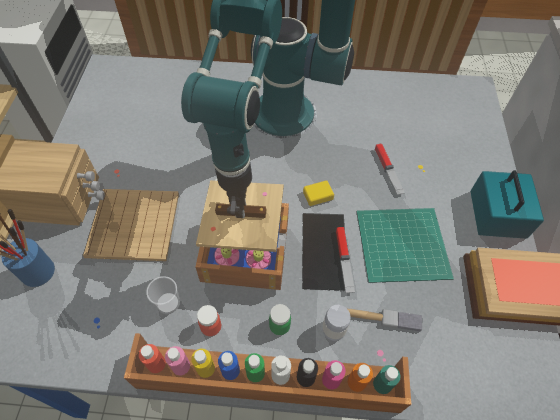

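View pics/w13.png

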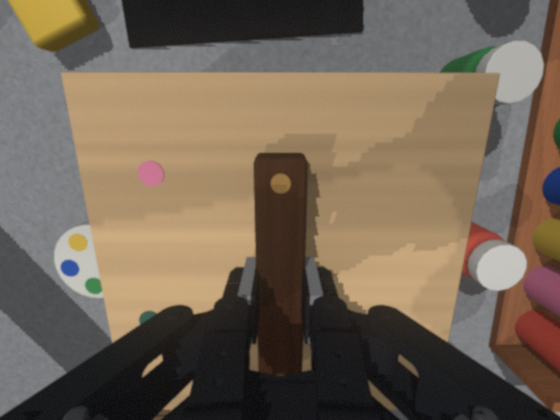

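Lid is held, two rosettes visible so far under it at (227,255),(258,258). The bar has meanwhile been knocked sideways on its mat ((345,260)); I'll check that later. Carry the lid over.

```bash
python3 -m creep '[{"grip":1,"dp":[0,-0.5,-2],"rotation":[0,-0.02,0]},{"grip":1,"dp":[0,-1,-5],"rotation":[-0.02,-0.048,0]},{"grip":1,"dp":[0,-2,-9],"rotation":[-0.04,-0.048,0]},{"grip":1,"dp":[0,-3,-13],"rotation":[-0.06,-0.048,0]},{"grip":1,"dp":[0,-4,-17],"rotation":[-0.08,-0.048,0]}]' 110;python3 -m creep '[{"grip":1,"dp":[0,-0.5,-4],"rotation":[0,0,0]},{"grip":1,"dp":[0,-1,-8],"rotation":[0,0,0]},{"grip":1,"dp":[0,-2,-12],"rotation":[0,0,0]},{"grip":1,"dp":[0,-3,-16],"rotation":[0,0,0]},{"grip":1,"dp":[0,-3,-19],"rotation":[0,0,0]}]';python3 - <<'E'
from h import *
st();jaw()
rows((.4827,.376,.23),down(-1.2+7))
E
```

```text
time: 16.97
tool_pos: [0.5154, 0.1086, 0.2321]
tcp_rot: [1.162, 1.239, -1.162]
wrist_force: [0.5, 0.2, -3.4]
width: 0.224
time: 17.38
tool_pos: [0.4717, 0.2973, 0.2319]
tcp_rot: [1.16, 1.24, -1.162]
wrist_force: [0.1, -0.1, -3.2]
width: 0.224
t 17.38 p [0.4717 0.2973 0.2319] rot [ 1.16   1.24  -1.162] F [ 0.1 -0.1 -3.2] w 0.224 q [0.52 0.05 1.87 0.   1.22 0.45]
x [-0.001 -0.    -1.   ] y [ 0.998  0.065 -0.001] z [ 0.065 -0.998  0.   ]
dp [ 0.18  1.61 -7.78] rot [-0.036  0.     0.001]
```

```bash
python3 -m creep '[{"grip":1,"dp":[1,0.5,-3],"rotation":[0,0,0]},{"grip":1,"dp":[2,1.2,-6],"rotation":[-0.03,0,0]},{"grip":1,"dp":[5,1.6,-7.8],"rotation":[-0.03,0,0]},{"grip":1,"dp":[9,1.6,-7.8],"rotation":[-0.03,0,0]},{"grip":1,"dp":[13,1.6,-7.8],"rotation":[-0.03,0,0]}]' 110;python3 -m creep '[{"grip":1,"dp":[2,0,0],"rotation":[0,0,0]},{"grip":1,"dp":[3.2,0,0],"rotation":[0,0,0]},{"grip":1,"dp":[3.2,0,0],"rotation":[0,0,0]},{"grip":1,"dp":[3.2,0,0],"rotation":[0,0,0]}]';python3 - <<'E'
from h import *
st();jaw()
rows((.4827,.376,.033),down(-1.2+7))
E
```

```text
time: 17.8
tool_pos: [0.4864, 0.3757, 0.1024]
tcp_rot: [1.141, 1.251, -1.134]
wrist_force: [0.1, -0.1, -4.5]
width: 0.227
time: 18.13
tool_pos: [0.4864, 0.3737, 0.0715]
tcp_rot: [1.14, 1.25, -1.139]
wrist_force: [0.1, 0.1, -3.5]
width: 0.227
t 18.13 p [0.4864 0.3737 0.0715] rot [ 1.14   1.25  -1.139] F [ 0.1  0.1 -3.5] w 0.227 q [ 0.62  0.31  1.89 -0.    0.94  0.52]
x [ 0.002 -0.    -1.   ] y [0.996 0.094 0.002] z [ 0.094 -0.996  0.001]
dp [ 3.85 -0.35 -0.27] rot [-0.008  0.001 -0.002]
```

```bash
python3 -m creep '[{"grip":1,"dp":[1,-0.2,-0.1],"rotation":[0,0,0]},{"grip":1,"dp":[2,-0.3,-0.2],"rotation":[0,0,0]},{"grip":1,"dp":[2.8,-0.3,-0.2],"rotation":[0,0,0]},{"grip":1,"dp":[3.4,-0.3,-0.2],"rotation":[0,0,0]},{"grip":1,"dp":[3.4,-0.3,-0.2],"rotation":[0,0,0]}]' 110;python3 -m creep '[{"grip":1,"dp":[0,0,0],"rotation":[0,0,0]},{"grip":1,"dp":[0.2,0,0],"rotation":[0,0,0]},{"grip":1,"dp":[0.3,0,0],"rotation":[0,0,0]},{"grip":1,"dp":[0.3,0,0],"rotation":[0,0,0]}]' 40;python3 - <<'E'
from h import *
st()
E
```

```text
time: 18.55
tool_pos: [0.4827, 0.3751, 0.0369]
tcp_rot: [1.14, 1.25, -1.139]
wrist_force: [-0.4, 0.8, -4.6]
width: 0.226
time: 18.88
tool_pos: [0.484, 0.3759, 0.0356]
tcp_rot: [1.142, 1.25, -1.137]
wrist_force: [-0.6, -0.2, -3.7]
width: 0.221
t 18.88 p [0.484  0.3759 0.0356] rot [ 1.142  1.25  -1.137] F [-0.6 -0.2 -3.7] w 0.221 q [ 0.62  0.35  1.91 -0.    0.87  0.53]
```

```bash
python3 -m creep '[{"grip":1,"dp":[0.15,0,0],"rotation":[0,0,0]},{"grip":1,"dp":[0.3,0,0],"rotation":[0,0,0]},{"grip":1,"dp":[0.3,0,0],"rotation":[0,0,0]}]' 40;python3 - <<'E'
from h import *
st()
E
```

```text
time: 19.13
tool_pos: [0.4843, 0.3761, 0.0338]
tcp_rot: [1.143, 1.25, -1.136]
wrist_force: [-2.4, -1.8, 3.8]
width: 0.226
t 19.13 p [0.4843 0.3761 0.0338] rot [ 1.143  1.25  -1.136] F [-2.4 -1.8  3.8] w 0.226 q [ 0.62  0.35  1.91 -0.    0.87  0.53]
```

Contact (+7 N change). Release and rise, then look.

```bash
python3 -m creep '[{"grip":4.5,"dp":[-0.1,0,0],"rotation":[0,0,0]},{"grip":4.5,"dp":[-0.1,0,0],"rotation":[0,0,0]},{"grip":4.5,"dp":[-0.1,0,0],"rotation":[0,0,0]},{"grip":4.5,"dp":[-1,0,0],"rotation":[0,0,0]},{"grip":4.5,"dp":[-4,0,0],"rotation":[0,0,0]}]';python3 -m creep '[{"grip":4.5,"dp":[-4,0,0],"rotation":[0,0,0]},{"grip":4.5,"dp":[-8,0,0],"rotation":[0,0,0]},{"grip":4.5,"dp":[-12,0,0],"rotation":[0,0,0]},{"grip":4.5,"dp":[-15,0,5],"rotation":[0,0,0]},{"grip":4.5,"dp":[-15,0,9],"rotation":[0,0,0]}]';python3 - <<'E'
from h import *
st()
snap('top','t14');snap('scene','s14')
E
```

```text
time: 19.55
tool_pos: [0.4803, 0.3734, 0.0683]
tcp_rot: [1.134, 1.252, -1.145]
wrist_force: [-0.8, -0.9, -0.2]
width: 0.524
time: 19.97
tool_pos: [0.4933, 0.3021, 0.2278]
tcp_rot: [1.148, 1.248, -1.123]
wrist_force: [1.1, -0.2, -0.1]
width: 0.525
t 19.97 p [0.4933 0.3021 0.2278] rot [ 1.148  1.248 -1.123] F [ 1.1 -0.2 -0.1] w 0.525 q [ 0.51  0.08  1.85 -0.    1.2   0.41]
```

View pics/s14.png

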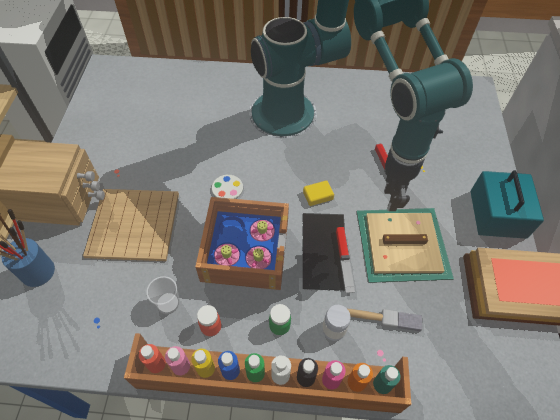

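View pics/t14.png

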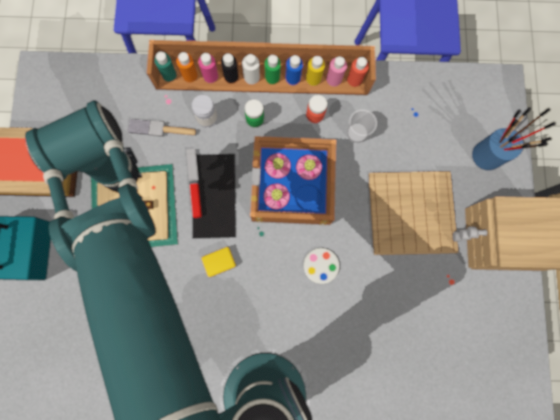

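Lid is on the green mat (scene (405,243)). Three rosettes: top (278,166), (309,167), (277,196). The bar was knocked to the mat's left edge (193,185) and must be re-laid.

Run:
```python
from h import *
im,d,c=load('t14'); P=cloud(d,c); hsv=cv2.cvtColor(im,cv2.COLOR_RGB2HSV);H,S,V=[hsv[...,i] for i in range(3)]
m=(P[...,2]>.01)&(P[...,2]<.04)
m[:,:182]=0;m[:,212:]=0;m[:140]=0;m[222:]=0
r=cv2.minAreaRect(P[m][:,:2].astype(np.float32)); print('bar',r,np.median(P[m&(S>150)],0))
box=(P[...,0]>.45)&(P[...,0]<.66)&(P[...,1]>-.17)&(P[...,1]<.04)
m=box&(H>30)&(H<75)&(S>80)
n,l,s,ce=cv2.connectedComponentsWithStats(m.astype(np.uint8))
for i in range(1,n):
    if s[i,4]>10: print('pod',ce[i],s[i,4],np.median(P[l==i],0).round(4))
m=box&(P[...,2]>.082)&(P[...,2]<.1)
n,l,s,ce=cv2.connectedComponentsWithStats(m.astype(np.uint8))
for i in range(1,n):
    if s[i,4]>20: print('h',ce[i],s[i,4],P[l==i].mean(0).round(4))
# expected cavity centres
e=np.array([-.0201,-.9998]);f=np.array([.9998,-.0201])
for a in(-1,1):
  for b in(-1,1): print(a,b,(np.array([.552,-.063])+.042*(a*e+b*f)).round(4))
rows((.52,.19,.22),down(88))
```

```text
bar ((0.557458758354187, 0.1894834190607071), (0.1960369348526001, 0.06493112444877625), 8.261849403381348) [0.50154282 0.1995999  0.02669316]
pod [277.66666667 162.08333333] 12 [ 0.5961 -0.0217  0.0926]
h [307.56273063 162.51476015] 542 [ 0.5972 -0.0989  0.0943]
h [258.46268657 184.2039801 ] 201 [0.5358 0.028  0.0923]
h [277.84444444 162.82222222] 90 [ 0.5943 -0.0213  0.0922]
h [309.53409091 164.38636364] 88 [ 0.5923 -0.1047  0.0917]
h [276.51685393 193.94382022] 89 [ 0.5108 -0.0195  0.0918]
h [286.68965517 212.4137931 ] 29 [ 0.4621 -0.0465  0.0963]
-1 -1 [ 0.5109 -0.0202]
-1 1 [ 0.5948 -0.0219]
1 -1 [ 0.5092 -0.1041]
1 1 [ 0.5931 -0.1058]
dp [ 0.45  1.8  10.8 ] rot [-1.445  0.006 -0.008]
```

```bash
python3 -m creep '[{"grip":4.5,"dp":[0,0.5,3],"rotation":[-0.12,0,0]},{"grip":4.5,"dp":[0,1,6],"rotation":[-0.24,0,0]},{"grip":4.5,"dp":[0,1.8,9],"rotation":[-0.36,0,0]},{"grip":4.5,"dp":[0,1.8,10.8],"rotation":[-0.48,0,0]},{"grip":4.5,"dp":[0,1.8,10.8],"rotation":[-0.6,0,0]}]';python3 -m creep '[{"grip":4.5,"dp":[0,0,0],"rotation":[-0.12,0,0]},{"grip":4.5,"dp":[0,0,0],"rotation":[-0.24,0,0]},{"grip":4.5,"dp":[0,0,0],"rotation":[-0.36,0,0]},{"grip":4.5,"dp":[0,0,0],"rotation":[-0.48,0,0]},{"grip":4.5,"dp":[0,0,0],"rotation":[-0.6,0,0]}]';python3 -m creep '[{"grip":4.5,"dp":[0,0,0],"rotation":[-0.12,0,0]},{"grip":4.5,"dp":[0,0,0],"rotation":[-0.25,0,0]},{"grip":4.5,"dp":[0,0,0],"rotation":[-0.25,0,0]},{"grip":4.5,"dp":[0,0,0],"rotation":[-0.25,0,0]}]'
python3 - <<'E'
from h import *
st();snap('wrist','w15');barfit('w15')
im,d,c=load('w15'); P=cloud(d,c)
m=(P[...,2]>.011)&(P[...,2]<.034)&(P[...,0]>.43)&(P[...,0]<.7)&(P[...,1]>.13)&(P[...,1]<.245)
n,l,s,ce=cv2.connectedComponentsWithStats(m.astype(np.uint8))
for i in range(1,n):
    if s[i,4]>300: print(ce[i],s[i,4],cv2.minAreaRect(P[l==i][:,:2].astype(np.float32)))
E
```

```text
time: 20.48
tool_pos: [0.5187, 0.1904, 0.2203]
tcp_rot: [0.683, 1.458, -0.682]
wrist_force: [0.3, 0.3, -0.0]
width: 0.527
time: 20.9
tool_pos: [0.5182, 0.1937, 0.2202]
tcp_rot: [0.214, 1.557, -0.212]
wrist_force: [-0.3, -0.1, 0.1]
width: 0.527
time: 21.23
tool_pos: [0.5182, 0.1937, 0.2203]
tcp_rot: [0.024, 1.567, -0.023]
wrist_force: [-0.2, -0.4, 0.4]
width: 0.531
t 21.23 p [0.5182 0.1937 0.2203] rot [ 0.024  1.567 -0.023] F [-0.2 -0.4  0.4] w 0.531 q [ 0.31  0.05  1.9  -0.    1.19 -1.23]
px [287.92931507 173.33534247] 1825 z 0.02863707118479851
((0.5055961608886719, 0.20246145129203796), (0.09089119732379913, 0.021593615412712097), 8.47343635559082)
[294.64349776 212.38116592] 3568 ((0.557202935218811, 0.20996572077274323), (0.19528503715991974, 0.024003494530916214), 8.440131187438965)
```

View pics/w15.png

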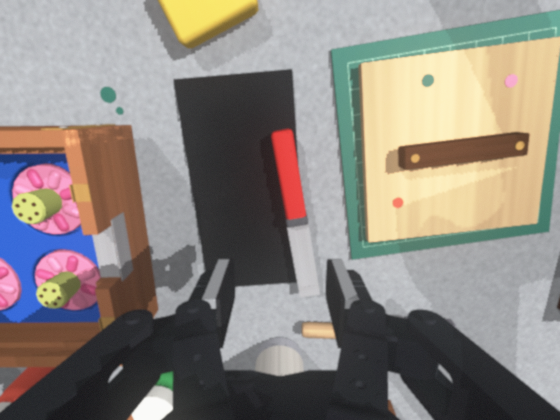

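Bar handle at (288,173), partly toward the mat's edge, balance point at about (0.5255, 0.205): needs re-laying.

Run:
```python
from h import *
rows((.525,.205,.023),down(98.4))
```

```text
dp [19.73  1.14  0.57] rot [-0.177  0.003 -0.001]
```

```bash
python3 -m creep '[{"grip":4.5,"dp":[3,1.1,0.6],"rotation":[-0.09,0,0]},{"grip":4.5,"dp":[7,1.1,0.6],"rotation":[-0.177,0,0]},{"grip":4.5,"dp":[11,1.1,0.6],"rotation":[-0.177,0,0]},{"grip":4.5,"dp":[14,1.1,0.6],"rotation":[-0.177,0,0]},{"grip":4.5,"dp":[15.5,1.1,0.6],"rotation":[-0.177,0,0]}]' 80;python3 -m creep '[{"grip":4.5,"dp":[0,0,0],"rotation":[0,0,0]},{"grip":4.5,"dp":[0.5,0,0],"rotation":[0,0,0]},{"grip":4.5,"dp":[0.5,0,0],"rotation":[0,0,0]}]'
python3 - <<'E'
from h import *
st()
rows((.525,.205,.023),down(98.4))
E
```

```text
time: 21.7
tool_pos: [0.5218, 0.2033, 0.0605]
tcp_rot: [-0.117, 1.571, 0.115]
wrist_force: [-0.5, -0.2, 0.2]
width: 0.521
time: 21.95
tool_pos: [0.526, 0.2046, 0.061]
tcp_rot: [-0.116, 1.563, 0.118]
wrist_force: [-1.0, 0.1, 0.7]
width: 0.527
t 21.95 p [0.526  0.2046 0.061 ] rot [-0.116  1.563  0.118] F [-1.   0.1  0.7] w 0.527 q [ 0.33  0.24  2.01 -0.    0.89 -1.39]
dp [ 3.8   0.05 -0.11] rot [ 0.002  0.005 -0.   ]
```

```bash
python3 -m creep '[{"grip":4.5,"dp":[1,0,-0.1],"rotation":[0,0,0]},{"grip":4.5,"dp":[2,0,-0.1],"rotation":[0,0,0]},{"grip":4.5,"dp":[3,0,-0.1],"rotation":[0,0,0]},{"grip":4.5,"dp":[3.5,0,-0.1],"rotation":[0,0,0]},{"grip":4.5,"dp":[3.5,0,-0.1],"rotation":[0,0,0]}]' 80
python3 - <<'E'
from h import *
st()
rows((.525,.205,.023),down(98.4))
E
```

```text
time: 22.37
tool_pos: [0.523, 0.2036, 0.0236]
tcp_rot: [-0.118, 1.567, 0.117]
wrist_force: [-1.0, 0.2, 0.2]
width: 0.527
t 22.37 p [0.523  0.2036 0.0236] rot [-0.118  1.567  0.117] F [-1.   0.2  0.2] w 0.527 q [ 0.33  0.29  2.03 -0.    0.82 -1.39]
dp [0.06 0.11 0.22] rot [0.003 0.001 0.   ]
```

Close, lift ~3 cm, turn to the mat's axis and shift back to the middle.

```bash
python3 -m creep '[{"grip":1,"dp":[0,0.1,0.1],"rotation":[0,0,0]},{"grip":1,"dp":[0,0.1,0.1],"rotation":[0,0,0]},{"grip":1,"dp":[0,0.1,0.1],"rotation":[0,0,0]},{"grip":1,"dp":[0,0.1,0.1],"rotation":[0,0,0]},{"grip":1,"dp":[0,0.1,0.1],"rotation":[0,0,0]}]' 90; python3 -m creep '[{"grip":1,"dp":[-1,0,0],"rotation":[0,0,0]},{"grip":1,"dp":[-3,0,0],"rotation":[0,0,0]},{"grip":1,"dp":[-4,0,0],"rotation":[0,0,0]},{"grip":1,"dp":[-4,0,0],"rotation":[0,0,0]}]'
python3 - <<'E'
from h import *
st()
rows((.518,.155,.063),down(88.5))
E
```

```text
time: 22.78
tool_pos: [0.5258, 0.2055, 0.0259]
tcp_rot: [-0.117, 1.563, 0.118]
wrist_force: [-0.2, 0.7, 1.1]
width: 0.229
time: 23.12
tool_pos: [0.5274, 0.206, 0.0685]
tcp_rot: [-0.116, 1.558, 0.119]
wrist_force: [0.1, 0.5, -1.6]
width: 0.225
t 23.12 p [0.5274 0.206  0.0685] rot [-0.116  1.558  0.119] F [ 0.1  0.5 -1.6] w 0.225 q [ 0.33  0.23  2.   -0.    0.9  -1.39]
dp [ 0.53 -4.91 -1.7 ] rot [ 0.176  0.009 -0.002]
```

```bash
python3 -m creep '[{"grip":1,"dp":[0,-2,-0.7],"rotation":[0.09,0,0]},{"grip":1,"dp":[0.3,-4,-1.2],"rotation":[0.176,0,0]},{"grip":1,"dp":[0.5,-4.9,-1.5],"rotation":[0.176,0,0]},{"grip":1,"dp":[0.5,-4.9,-1.5],"rotation":[0.176,0,0]},{"grip":1,"dp":[0.5,-4.9,-1.5],"rotation":[0.176,0,0]}]' 90; python3 -m creep '[{"grip":1,"dp":[1,0,0],"rotation":[0,0,0]},{"grip":1,"dp":[2,0,0],"rotation":[0,0,0]},{"grip":1,"dp":[3,0,0],"rotation":[0,0,0]},{"grip":1,"dp":[3.5,0,0],"rotation":[0,0,0]},{"grip":1,"dp":[3.5,0,0],"rotation":[0,0,0]}]'
python3 - <<'E'
from h import *
st()
rows((.518,.155,.0245),down(88.5))
E
```

```text
time: 23.53
tool_pos: [0.5171, 0.1543, 0.0598]
tcp_rot: [0.021, 1.568, -0.019]
wrist_force: [-0.1, 0.6, -2.8]
width: 0.231
time: 23.95
tool_pos: [0.5171, 0.1551, 0.0259]
tcp_rot: [0.02, 1.57, -0.019]
wrist_force: [-6.6, -1.5, 11.4]
width: 0.232
t 23.95 p [0.5171 0.1551 0.0259] rot [ 0.02   1.57  -0.019] F [-6.6 -1.5 11.4] w 0.232 q [ 0.25  0.25  2.07  0.    0.82 -1.3 ]
dp [ 0.14 -0.01  0.09] rot [ 0.001  0.001 -0.   ]
```

In contact (11 N). Release and go up toward the mould.

```bash
python3 -m creep '[{"grip":4.5,"dp":[-0.1,0,0],"rotation":[0,0,0]},{"grip":4.5,"dp":[-0.1,0,0],"rotation":[0,0,0]},{"grip":4.5,"dp":[-0.1,0,0],"rotation":[0,0,0]},{"grip":4.5,"dp":[-1.5,0,0],"rotation":[0,0,0]},{"grip":4.5,"dp":[-5,0,0],"rotation":[0,0,0]}]' ; python3 -m creep '[{"grip":5,"dp":[-4,0,0],"rotation":[0,0,0]},{"grip":5,"dp":[-8,0,0],"rotation":[0,0,0]},{"grip":5,"dp":[-12,0,0],"rotation":[0,0,0]},{"grip":5,"dp":[-16,0,0],"rotation":[0,0,0]},{"grip":5,"dp":[-16,0,0],"rotation":[0,0,0]}]'
python3 - <<'E'
from h import *
st();snap('wrist','w16');barfit('w16')
rows((.52,-.05,.23),down(60))
rows((.52,-.05,.23),down(0))
E
```

```text
time: 24.37
tool_pos: [0.5129, 0.1535, 0.0704]
tcp_rot: [0.019, 1.578, -0.022]
wrist_force: [-0.5, 0.3, -0.7]
width: 0.526
time: 24.78
tool_pos: [0.5223, 0.1559, 0.2453]
tcp_rot: [0.024, 1.551, -0.016]
wrist_force: [1.4, 0.1, 1.7]
width: 0.582
t 24.78 p [0.5223 0.1559 0.2453] rot [ 0.024  1.551 -0.016] F [1.4 0.1 1.7] w 0.582 q [ 0.24  0.01  1.9  -0.    1.22 -1.3 ]
px [277.61666667 154.71904762] 1680 z 0.02859807537777146
((0.496903657913208, 0.15486697852611542), (0.021470697596669197, 0.09030729532241821), 88.16846466064453)
dp [  1.07 -20.55   0.43] rot [ 0.498  0.014 -0.008]
dp [  1.07 -20.55   0.43] rot [ 1.545  0.009 -0.015]
```

View pics/w16.png

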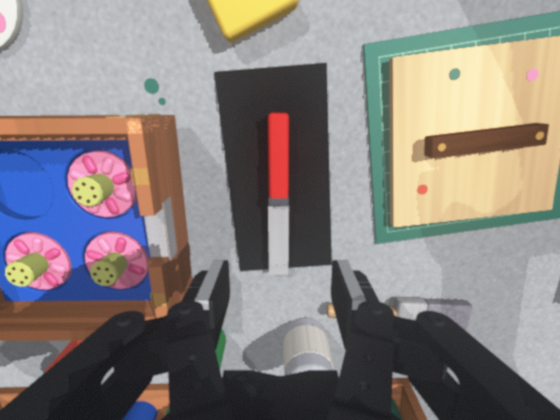

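Bar is back mid-mat. Rosettes at (100,185), (118,260), (38,262); the fourth cavity (25,185) is empty. Go above the mould.

```bash
python3 -m creep '[{"grip":5,"dp":[0,-4,0],"rotation":[0.12,0,0]},{"grip":5,"dp":[0,-8,0],"rotation":[0.24,0,0]},{"grip":5,"dp":[0,-12,0],"rotation":[0.36,0,0]},{"grip":5,"dp":[0,-16,1],"rotation":[0.48,0,0]},{"grip":5,"dp":[0,-20,2],"rotation":[0.6,0,0]}]';python3 -m creep '[{"grip":5,"dp":[0,0,0],"rotation":[0.12,0,0]},{"grip":5,"dp":[0,0,0],"rotation":[0.24,0,0]},{"grip":5,"dp":[0,0,0],"rotation":[0.36,0,0]},{"grip":5,"dp":[0,0,0],"rotation":[0.48,0,0]},{"grip":5,"dp":[0,0,0],"rotation":[0.6,0,0]}]';python3 -m creep '[{"grip":5,"dp":[0,0,0],"rotation":[0.12,0,0]},{"grip":5,"dp":[0,0,0],"rotation":[0.24,0,0]},{"grip":5,"dp":[0,0,0],"rotation":[0.36,0,0]},{"grip":5,"dp":[0,0,0],"rotation":[0.36,0,0]},{"grip":5,"dp":[0,0,0],"rotation":[0.36,0,0]}]'
cat > pods.py <<'E'
from h import *
import sys
def pods(f,zt=.093,tol=.004,x=(.44,.67),y=(-.18,.05)):
    im,d,c=load(f); P=cloud(d,c); hsv=cv2.cvtColor(im,cv2.COLOR_RGB2HSV);H,S=hsv[...,0],hsv[...,1]
    m=(abs(P[...,2]-zt)<tol)&(P[...,0]>x[0])&(P[...,0]<x[1])&(P[...,1]>y[0])&(P[...,1]<y[1])&(H>22)&(H<80)&(S>50)
    n,l,s,ce=cv2.connectedComponentsWithStats(m.astype(np.uint8))
    for i in range(1,n):
        if s[i,4]>100:
            (q,r)=cv2.minEnclosingCircle(P[l==i][:,:2].astype(np.float32)); print('pod',ce[i].round(),s[i,4],np.round(q,4),round(r,4),np.median(P[l==i][:,2]).round(4))
E
python3 - <<'E'
from pods import *
st();snap('wrist','w17');pods('w17')
rows((.53,-.05,.25),down(0))
E
```

```text
time: 25.25
tool_pos: [0.5307, -0.0474, 0.2336]
tcp_rot: [0.495, 1.513, -0.493]
wrist_force: [1.7, 1.1, -0.1]
width: 0.587
time: 25.67
tool_pos: [0.531, -0.0462, 0.2331]
tcp_rot: [0.958, 1.351, -0.955]
wrist_force: [-0.2, 0.4, 0.7]
width: 0.586
time: 26.08
tool_pos: [0.5312, -0.0459, 0.2337]
tcp_rot: [1.219, 1.203, -1.216]
wrist_force: [0.3, -0.5, 0.7]
width: 0.581
t 26.08 p [ 0.5312 -0.0459  0.2337] rot [ 1.219  1.203 -1.216] F [ 0.3 -0.5  0.7] w 0.581 q [-0.13  0.    1.92  0.    1.22 -0.12]
pod [259. 172.] 705 [ 0.5141 -0.0188] 0.0134 0.0938
pod [356. 173.] 719 [ 0.5972 -0.0207] 0.0135 0.0937
pod [351. 258.] 366 [ 0.5961 -0.1035] 0.0138 0.0935
dp [-1.6  -0.12  0.41] rot [-0.012 -0.001 -0.002]
```

View pics/w17.png

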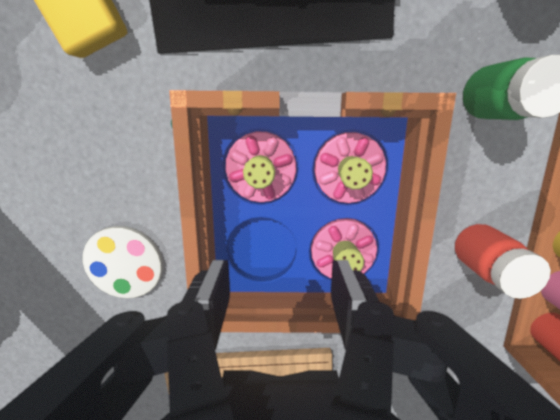

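Three pods at (259,172), (356,173), (351,258). First the one at (0.5135,-0.019).

Run:
```python
from h import *
rows((.5135,-.019,.1),down(0))
```

```text
dp [13.4  -1.84 -2.66] rot [-0.012 -0.001 -0.002]
```

```bash
python3 -m creep '[{"grip":5,"dp":[1,-1,-1.5],"rotation":[-0.012,0,0]},{"grip":4.8,"dp":[3,-1.8,-2.7],"rotation":[-0.012,0,0]},{"grip":4.8,"dp":[6,-1.8,-2.7],"rotation":[-0.012,0,0]},{"grip":4.8,"dp":[9,-1.8,-2.7],"rotation":[-0.012,0,0]},{"grip":4.8,"dp":[11,-1.8,-2.7],"rotation":[-0.012,0,0]}]';python3 -m creep '[{"grip":4.8,"dp":[0,0,0],"rotation":[0,0,0]},{"grip":4.8,"dp":[1,0,0],"rotation":[0,0,0]},{"grip":4.8,"dp":[2,0,0],"rotation":[0,0,0]},{"grip":4.8,"dp":[2,0,0],"rotation":[0,0,0]},{"grip":4.8,"dp":[2,0,0],"rotation":[0,0,0]}]'
python3 - <<'E'
from h import *
st()
rows((.5135,-.019,.085),down(0))
E
```

```text
time: 26.55
tool_pos: [0.5129, -0.0182, 0.1223]
tcp_rot: [1.21, 1.21, -1.208]
wrist_force: [-0.1, -0.4, -0.5]
width: 0.557
time: 26.97
tool_pos: [0.515, -0.0187, 0.1055]
tcp_rot: [1.214, 1.205, -1.208]
wrist_force: [0.1, -0.1, -0.2]
width: 0.559
t 26.97 p [ 0.515  -0.0187  0.1055] rot [ 1.214  1.205 -1.208] F [ 0.1 -0.1 -0.2] w 0.559 q [-0.09  0.09  2.08  0.    0.96 -0.08]
dp [ 2.05 -0.16  0.03] rot [-0.003 -0.001 -0.004]
```

```bash
python3 -m creep '[{"grip":4.8,"dp":[0.8,-0.1,0],"rotation":[0,0,0]},{"grip":4.8,"dp":[1.6,-0.1,0],"rotation":[0,0,0]},{"grip":4.8,"dp":[1.9,-0.1,0],"rotation":[0,0,0]},{"grip":4.8,"dp":[1.9,-0.1,0],"rotation":[0,0,0]},{"grip":4.8,"dp":[1.9,-0.1,0],"rotation":[0,0,0]}]';python3 -m creep '[{"grip":2,"dp":[0,0,0],"rotation":[0,0,0]},{"grip":1.5,"dp":[0,0,0],"rotation":[0,0,0]},{"grip":1.5,"dp":[0,0,0],"rotation":[0,0,0]},{"grip":1.5,"dp":[0,0,0],"rotation":[0,0,0]},{"grip":1.5,"dp":[0,0,0],"rotation":[0,0,0]}]' 60
python3 - <<'E'
from h import *
st()
E
```

```text
time: 27.38
tool_pos: [0.5134, -0.0186, 0.0858]
tcp_rot: [1.213, 1.206, -1.209]
wrist_force: [0.1, -0.9, -0.3]
width: 0.564
time: 27.8
tool_pos: [0.5143, -0.0187, 0.0868]
tcp_rot: [1.214, 1.205, -1.208]
wrist_force: [0.4, -0.1, 3.2]
width: 0.298
t 27.8 p [ 0.5143 -0.0187  0.0868] rot [ 1.214  1.205 -1.208] F [ 0.4 -0.1  3.2] w 0.298 q [-0.09  0.12  2.1   0.    0.92 -0.08]
```

Gripped (28 mm). Lift straight out.

```bash
python3 -m creep '[{"grip":1.5,"dp":[-0.7,0,0],"rotation":[0,0,0]},{"grip":1.5,"dp":[-1.5,0,0],"rotation":[0,0,0]},{"grip":1.5,"dp":[-3,0,0],"rotation":[0,0,0]},{"grip":1.5,"dp":[-5.5,0,0],"rotation":[0,0,0]},{"grip":1.5,"dp":[-9,0,0],"rotation":[0,0,0]}]' 80;python3 -m creep '[{"grip":1.5,"dp":[-3,0,0],"rotation":[0,0,0]},{"grip":1.5,"dp":[-4,0,0],"rotation":[0,0,0]}]'
python3 - <<'E'
from h import *
st();snap('wrist','w18')
rows((.53,-.352,.13),down(-3))
E
```

```text
time: 28.22
tool_pos: [0.5106, -0.0185, 0.1744]
tcp_rot: [1.211, 1.211, -1.213]
wrist_force: [0.7, 0.1, -1.4]
width: 0.296
time: 28.38
tool_pos: [0.5159, -0.0189, 0.222]
tcp_rot: [1.217, 1.199, -1.203]
wrist_force: [1.2, -0.1, -0.6]
width: 0.294
t 28.38 p [ 0.5159 -0.0189  0.222 ] rot [ 1.217  1.199 -1.203] F [ 1.2 -0.1 -0.6] w 0.294 q [-0.09 -0.03  1.97  0.    1.19 -0.08]
dp [ 9.24  1.35 33.3 ] rot [ 0.049 -0.    -0.013]
```

View pics/w18.png

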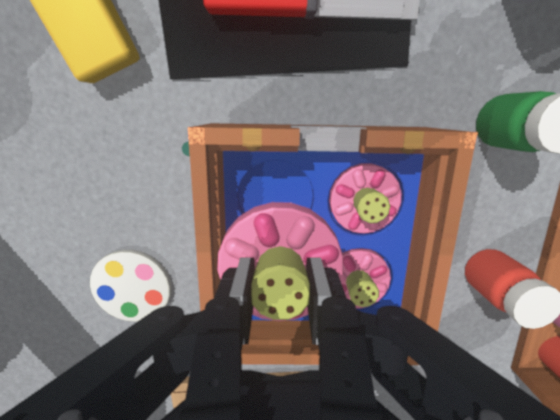

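Rosette held upright (280,270). Carry to the board.

```bash
python3 -m creep '[{"grip":1.5,"dp":[0,0.2,3],"rotation":[0,0,0]},{"grip":1.5,"dp":[0,0.4,7],"rotation":[0,0,0]},{"grip":1.5,"dp":[0,0.6,11],"rotation":[0,0,0]},{"grip":1.5,"dp":[0,0.8,15],"rotation":[0.02,0,0]},{"grip":1.5,"dp":[0,1,19],"rotation":[0.04,0,0]}]' 80;python3 -m creep '[{"grip":1.5,"dp":[0,0,4],"rotation":[0,0,0]},{"grip":1.5,"dp":[0,0,8],"rotation":[0,0,0]},{"grip":1.5,"dp":[0,0,11],"rotation":[0,0,0]},{"grip":1.5,"dp":[0,0,13],"rotation":[0,0,0]},{"grip":1.5,"dp":[0,0,13],"rotation":[0,0,0]}]'
python3 - <<'E'
from h import *
st()
rows((.53,-.352,.07),down(-3))
snap('wrist','w19')
im,d,c=load('top0'); P=cloud(d,c); hsv=cv2.cvtColor(im,cv2.COLOR_RGB2HSV)
m=(P[...,2]>.01)&(P[...,2]<.018)&(hsv[...,1]>60)
m=cv2.morphologyEx(m.astype(np.uint8),cv2.MORPH_OPEN,np.ones((5,5)))
n,l,s,ce=cv2.connectedComponentsWithStats(m)
for i in range(1,n):
    if s[i,4]>1000: print(ce[i],s[i,4],cv2.minAreaRect(P[l==i][:,:2].astype(np.float32)))
E
```

```text
time: 28.85
tool_pos: [0.5214, -0.2099, 0.2142]
tcp_rot: [1.243, 1.189, -1.239]
wrist_force: [0.4, -0.3, -0.3]
width: 0.297
time: 29.27
tool_pos: [0.5156, -0.3424, 0.2137]
tcp_rot: [1.245, 1.186, -1.243]
wrist_force: [-0.3, -0.0, -2.1]
width: 0.3
t 29.27 p [ 0.5156 -0.3424  0.2137] rot [ 1.245  1.186 -1.243] F [-0.3 -0.  -2.1] w 0.3 q [-0.63  0.18  1.76  0.    1.2  -0.58]
dp [14.37  1.47  0.9 ] rot [ 0.005 -0.001 -0.001]
```

View pics/w19.png

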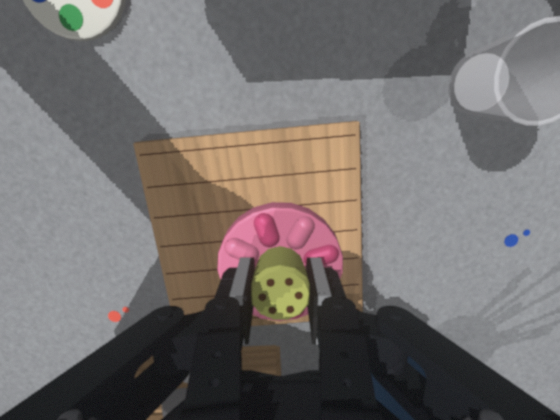

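Run:
```python
from h import *
im,d,c=load('w19')
a=onplane(137,143,.014,c);b=onplane(359,123,.014,c);e=onplane(172,303,.014,c);print(a,b,np.linalg.norm(b-a),e)
x=(b-a)/np.linalg.norm(b-a);y=np.array([x[1],-x[0],0]);print('heading',np.degrees(np.arctan2(x[1],x[0])),'centre',(a+b)/2+y*.115)
im,d,c=load('top0')
for u,v in ((368,171),(452,170),(455,253),(373,255)): print(onplane(u,v,.014,c).round(4))
```

```text
[ 0.37380037 -0.28960594  0.014     ] [ 0.59803483 -0.28046757  0.014     ] 0.22442059142492712 [ 0.38154888 -0.47702548  0.014     ]
heading 2.333720792307407 centre [ 0.49060038 -0.39994138  0.014     ]
[ 0.5994 -0.2757  0.014 ]
[ 0.6082 -0.5129  0.014 ]
[ 0.375  -0.5089  0.014 ]
[ 0.3647 -0.2852  0.014 ]
```

```bash
python3 -m creep '[{"grip":1.5,"dp":[2,1.5,0.9],"rotation":[0,0,0]},{"grip":1.5,"dp":[6,1.7,0.9],"rotation":[0,0,0]},{"grip":1.5,"dp":[10,1.7,0.9],"rotation":[0,0,0]},{"grip":1.5,"dp":[13,1.7,0.9],"rotation":[0,0,0]},{"grip":1.5,"dp":[14,1.7,0.9],"rotation":[0,0,0]}]' 80;python3 -m creep '[{"grip":1.5,"dp":[0,0,0],"rotation":[0,0,0]},{"grip":1.5,"dp":[0.5,0,0],"rotation":[0,0,0]},{"grip":1.5,"dp":[1,0,0],"rotation":[0,0,0]},{"grip":1.5,"dp":[1,0,0],"rotation":[0,0,0]}]'
python3 - <<'E'
from h import *
st()
rows((.534,-.352,.0445),down(-3))
E
```

```text
time: 29.73
tool_pos: [0.5297, -0.3437, 0.0685]
tcp_rot: [1.243, 1.2, -1.241]
wrist_force: [-1.3, 0.9, -2.6]
width: 0.3
time: 30.07
tool_pos: [0.5353, -0.3488, 0.0676]
tcp_rot: [1.243, 1.184, -1.237]
wrist_force: [-0.6, -0.4, -1.3]
width: 0.293
t 30.07 p [ 0.5353 -0.3488  0.0676] rot [ 1.243  1.184 -1.237] F [-0.6 -0.4 -1.3] w 0.293 q [-0.62  0.35  1.84  0.    0.94 -0.58]
dp [ 2.31 -0.13  0.33] rot [ 0.009  0.001 -0.006]
```

```bash
python3 -m creep '[{"grip":1.5,"dp":[0.6,0,0.2],"rotation":[0,0,0]},{"grip":1.5,"dp":[1.2,0,0.2],"rotation":[0,0,0]},{"grip":1.5,"dp":[1.7,0,0.2],"rotation":[0,0,0]},{"grip":1.5,"dp":[1.9,0,0.2],"rotation":[0,0,0]},{"grip":1.5,"dp":[1.9,0,0.2],"rotation":[0,0,0]}]' 60
python3 - <<'E'
from h import *
st()
E
```

```text
time: 30.48
tool_pos: [0.5337, -0.35, 0.0463]
tcp_rot: [1.243, 1.188, -1.238]
wrist_force: [0.1, 1.0, -0.8]
width: 0.301
t 30.48 p [ 0.5337 -0.35    0.0463] rot [ 1.243  1.188 -1.238] F [ 0.1  1.  -0.8] w 0.301 q [-0.62  0.38  1.85  0.    0.91 -0.58]
```

```bash
python3 -m creep '[{"grip":1.5,"dp":[0.1,0,0],"rotation":[0,0,0]},{"grip":1.5,"dp":[0.2,0,0],"rotation":[0,0,0]},{"grip":1.5,"dp":[0.2,0,0],"rotation":[0,0,0]}]' 40; python3 -m creep '[{"grip":4.8,"dp":[0,0,0],"rotation":[0,0,0]},{"grip":4.8,"dp":[0,0,0],"rotation":[0,0,0]},{"grip":4.8,"dp":[0,0,0],"rotation":[0,0,0]},{"grip":4.8,"dp":[-1.5,0,0],"rotation":[0,0,0]},{"grip":4.8,"dp":[-4,0,0],"rotation":[0,0,0]}]';python3 -m creep '[{"grip":4.8,"dp":[-4,0,0],"rotation":[0,0,0]},{"grip":4.8,"dp":[-8,0,0],"rotation":[0,0,0]},{"grip":4.8,"dp":[-12,0,0],"rotation":[0,0,0]}]'
python3 - <<'E'
from pods import *
st();snap('wrist','w20');pods('w20',.052,.005,(.38,.65),(-.55,-.25))
rows((.596,-.0205,.22),down(-1))
E
```

```text
time: 30.73
tool_pos: [0.5342, -0.3503, 0.0459]
tcp_rot: [1.243, 1.187, -1.238]
wrist_force: [-2.5, 1.7, 4.7]
width: 0.299
time: 31.15
tool_pos: [0.5316, -0.3485, 0.0817]
tcp_rot: [1.243, 1.194, -1.24]
wrist_force: [-0.2, -0.6, -1.5]
width: 0.564
time: 31.4
tool_pos: [0.5332, -0.35, 0.206]
tcp_rot: [1.243, 1.188, -1.238]
wrist_force: [1.0, -0.2, 1.5]
width: 0.562
t 31.4 p [ 0.5332 -0.35    0.206 ] rot [ 1.243  1.188 -1.238] F [ 1.  -0.2  1.5] w 0.562 q [-0.62  0.22  1.73  0.    1.19 -0.58]
pod [281. 199.] 601 [ 0.5353 -0.35  ] 0.0133 0.0527
dp [ -0.46   4.42 -33.48] rot [-0.026  0.007 -0.016]
```

View pics/w20.png

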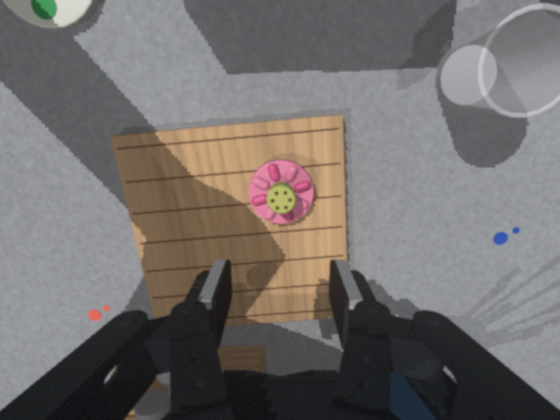

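First rosette stands flat on the board (281,192). Back for the second at (0.597,-0.0205).

```bash
python3 -m creep '[{"grip":4.8,"dp":[0,0.5,-4],"rotation":[0,0,0]},{"grip":4.8,"dp":[0,1,-8],"rotation":[0,0,0]},{"grip":4.8,"dp":[0,1.5,-12],"rotation":[0,0,0]},{"grip":4.8,"dp":[0,2,-16],"rotation":[0,0,0]},{"grip":4.8,"dp":[0,2.5,-20],"rotation":[-0.026,0,0]}]';python3 -m creep '[{"grip":4.8,"dp":[0,0.5,-4],"rotation":[0,0,0]},{"grip":4.8,"dp":[0,1,-8],"rotation":[0,0,0]},{"grip":4.8,"dp":[0,1.5,-12],"rotation":[0,0,0]},{"grip":4.8,"dp":[0,1.9,-13.5],"rotation":[0,0,0]},{"grip":4.8,"dp":[0,1.9,-13.5],"rotation":[0,0,0]}]';  python3 - <<'E'
from h import *
st()
rows((.5965,-.0205,.105),down(-1))
E
```

```text
time: 31.87
tool_pos: [0.5673, -0.15, 0.2052]
tcp_rot: [1.225, 1.198, -1.219]
wrist_force: [0.4, 0.6, -0.3]
width: 0.564
time: 32.28
tool_pos: [0.5891, -0.013, 0.2054]
tcp_rot: [1.222, 1.201, -1.214]
wrist_force: [-0.0, -0.6, 0.7]
width: 0.56
t 32.28 p [ 0.5891 -0.013   0.2054] rot [ 1.222  1.201 -1.214] F [-0.  -0.6  0.7] w 0.56 q [-0.07  0.13  1.84  0.    1.17 -0.05]
dp [10.04  0.7   0.76] rot [ 0.005 -0.002 -0.004]
```

```bash
python3 -m creep '[{"grip":4.8,"dp":[1,0.7,0.7],"rotation":[0,0,0]},{"grip":4.8,"dp":[4,0.7,0.7],"rotation":[0,0,0]},{"grip":4.8,"dp":[7,0.7,0.7],"rotation":[0,0,0]},{"grip":4.8,"dp":[9,0.7,0.7],"rotation":[0,0,0]},{"grip":4.8,"dp":[9,0.7,0.7],"rotation":[0,0,0]}]';python3 -m creep '[{"grip":4.8,"dp":[0,0,0],"rotation":[0,0,0]},{"grip":4.8,"dp":[0,0,0],"rotation":[0,0,0]}]';  python3 - <<'E'
from h import *
st()
rows((.5965,-.0205,.0855),down(-1))
E
```

```text
time: 32.7
tool_pos: [0.5914, -0.0259, 0.109]
tcp_rot: [1.221, 1.206, -1.228]
wrist_force: [-0.6, -0.1, -0.6]
width: 0.565
time: 32.87
tool_pos: [0.5966, -0.0254, 0.1162]
tcp_rot: [1.225, 1.197, -1.219]
wrist_force: [0.3, 0.4, 0.6]
width: 0.561
t 32.87 p [ 0.5966 -0.0254  0.1162] rot [ 1.225  1.197 -1.219] F [0.3 0.4 0.6] w 0.561 q [-0.08  0.23  1.9   0.    1.01 -0.07]
dp [ 3.07 -0.04 -0.49] rot [-0.001 -0.    -0.005]
```

```bash
python3 -m creep '[{"grip":4.8,"dp":[0,0,-0.5],"rotation":[0,0,0]},{"grip":4.8,"dp":[1,0,-0.5],"rotation":[0,0,0]},{"grip":4.8,"dp":[2,0,-0.5],"rotation":[0,0,0]},{"grip":4.8,"dp":[2.8,0,-0.5],"rotation":[0,0,0]},{"grip":4.8,"dp":[2.8,0,-0.5],"rotation":[0,0,0]}]';python3 -m creep '[{"grip":4.8,"dp":[0,0,0],"rotation":[0,0,0]},{"grip":4.8,"dp":[0,0,0],"rotation":[0,0,0]}]';  python3 - <<'E'
from h import *
st()
rows((.5965,-.0205,.0855),down(-1))
E
```

```text
time: 33.28
tool_pos: [0.594, -0.0187, 0.0849]
tcp_rot: [1.222, 1.202, -1.221]
wrist_force: [-1.3, 0.4, 0.8]
width: 0.56
time: 33.45
tool_pos: [0.5957, -0.0189, 0.0872]
tcp_rot: [1.224, 1.2, -1.219]
wrist_force: [0.6, -0.5, -0.3]
width: 0.56
t 33.45 p [ 0.5957 -0.0189  0.0872] rot [ 1.224  1.2   -1.219] F [ 0.6 -0.5 -0.3] w 0.56 q [-0.07  0.26  1.92  0.    0.96 -0.06]
dp [0.17 0.08 0.16] rot [ 0.001 -0.001 -0.003]
```

```bash
python3 -m creep '[{"grip":4,"dp":[0.1,0.1,0.15],"rotation":[0,0,0]},{"grip":2,"dp":[0.1,0.1,0.15],"rotation":[0,0,0]},{"grip":1.5,"dp":[0.1,0.1,0.15],"rotation":[0,0,0]},{"grip":1.5,"dp":[0.1,0.1,0.15],"rotation":[0,0,0]},{"grip":1.5,"dp":[0.1,0.1,0.15],"rotation":[0,0,0]}]' 60;python3 -m creep '[{"grip":1.5,"dp":[0,0,0],"rotation":[0,0,0]},{"grip":1.5,"dp":[-0.7,0,0],"rotation":[0,0,0]},{"grip":1.5,"dp":[-2,0,0],"rotation":[0,0,0]},{"grip":1.5,"dp":[-4,0,0],"rotation":[0,0,0]},{"grip":1.5,"dp":[-7.5,0,0],"rotation":[0,0,0]}]' 80;python3 -m creep '[{"grip":1.5,"dp":[-3,0,0],"rotation":[0,0,0]},{"grip":1.5,"dp":[-4.5,0,0],"rotation":[0,0,0]}]';  python3 - <<'E'
from h import *
st();snap('wrist','w21')
rows((.538,-.444,.2),down(-3))
E
```

```text
time: 33.87
tool_pos: [0.5975, -0.0206, 0.0872]
tcp_rot: [1.225, 1.198, -1.218]
wrist_force: [0.5, -1.3, 2.3]
width: 0.3
time: 34.28
tool_pos: [0.5931, -0.0202, 0.1586]
tcp_rot: [1.22, 1.206, -1.225]
wrist_force: [0.5, -0.9, -2.3]
width: 0.296
time: 34.45
tool_pos: [0.5982, -0.0206, 0.2118]
tcp_rot: [1.227, 1.195, -1.215]
wrist_force: [1.0, 0.6, 0.3]
width: 0.296
t 34.45 p [ 0.5982 -0.0206  0.2118] rot [ 1.227  1.195 -1.215] F [1.  0.6 0.3] w 0.296 q [-0.08  0.14  1.82  0.    1.18 -0.06]
dp [ 1.35 -5.46 42.42] rot [ 0.035 -0.001 -0.013]
```

View pics/w21.png

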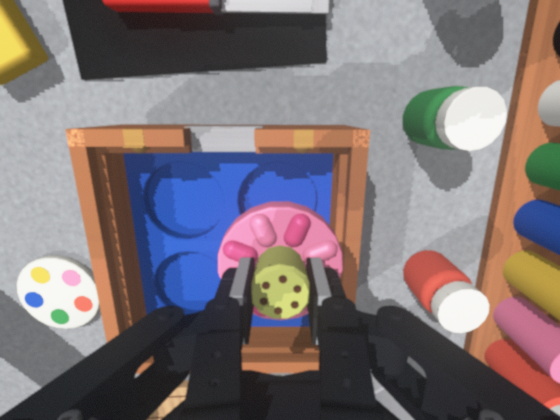

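```bash
python3 -m creep '[{"grip":1.5,"dp":[0,-0.5,4],"rotation":[0,0,0]},{"grip":1.5,"dp":[0,-1,8],"rotation":[0,0,0]},{"grip":1.5,"dp":[0,-1.5,12],"rotation":[0,0,0]},{"grip":1.5,"dp":[0,-2,16],"rotation":[0.02,0,0]},{"grip":1.5,"dp":[0,-2.5,20],"rotation":[0.035,0,0]}]';python3 -m creep '[{"grip":1.5,"dp":[0,-0.5,4],"rotation":[0,0,0]},{"grip":1.5,"dp":[0,-1,8],"rotation":[0,0,0]},{"grip":1.5,"dp":[0,-1.5,12],"rotation":[0,0,0]},{"grip":1.5,"dp":[0,-2,16],"rotation":[0,0,0]},{"grip":1.5,"dp":[0,-2.2,20],"rotation":[0,0,0]}]';python3 -m creep '[{"grip":1.5,"dp":[1,-0.3,1.5],"rotation":[0,0,0]},{"grip":1.5,"dp":[2,-0.3,2],"rotation":[0,0,0]},{"grip":1.5,"dp":[2,-0.3,2],"rotation":[0,0,0]},{"grip":1.5,"dp":[2,-0.3,2],"rotation":[0,0,0]}]'
python3 - <<'E'
from h import *
st()
rows((.538,-.444,.07),down(-3))
E
```

```text
time: 34.92
tool_pos: [0.5668, -0.2213, 0.2057]
tcp_rot: [1.25, 1.183, -1.245]
wrist_force: [0.8, -0.0, -1.3]
width: 0.299
time: 35.33
tool_pos: [0.5339, -0.42, 0.2052]
tcp_rot: [1.25, 1.184, -1.245]
wrist_force: [1.5, -0.3, -1.4]
width: 0.294
time: 35.67
tool_pos: [0.5307, -0.4366, 0.1836]
tcp_rot: [1.251, 1.187, -1.245]
wrist_force: [0.6, 0.9, -1.0]
width: 0.299
t 35.67 p [ 0.5307 -0.4366  0.1836] rot [ 1.251  1.187 -1.245] F [ 0.6  0.9 -1. ] w 0.299 q [-0.73  0.33  1.64  0.    1.18 -0.68]
dp [11.35  0.77  0.76] rot [ 0.    -0.005 -0.   ]
```

```bash
python3 -m creep '[{"grip":1.5,"dp":[3,0.8,0.8],"rotation":[0,0,0]},{"grip":1.5,"dp":[6,0.8,0.8],"rotation":[0,0,0]},{"grip":1.5,"dp":[9,0.8,0.8],"rotation":[0,0,0]},{"grip":1.5,"dp":[11.3,0.8,0.8],"rotation":[0,0,0]},{"grip":1.5,"dp":[11.3,0.8,0.8],"rotation":[0,0,0]}]' 80;python3 -m creep '[{"grip":1.5,"dp":[0,0,0],"rotation":[0,0,0]},{"grip":1.5,"dp":[0.5,0,0],"rotation":[0,0,0]},{"grip":1.5,"dp":[0.8,0,0],"rotation":[0,0,0]},{"grip":1.5,"dp":[0.8,0,0],"rotation":[0,0,0]},{"grip":1.5,"dp":[0.8,0,0],"rotation":[0,0,0]}]'
python3 - <<'E'
from h import *
st()
rows((.538,-.444,.0465),down(-3))
E
```

```text
time: 36.08
tool_pos: [0.5368, -0.4413, 0.0665]
tcp_rot: [1.25, 1.196, -1.245]
wrist_force: [-0.3, 0.9, -2.3]
width: 0.295
time: 36.5
tool_pos: [0.5404, -0.4473, 0.0666]
tcp_rot: [1.249, 1.18, -1.244]
wrist_force: [-0.2, -0.2, -0.9]
width: 0.295
t 36.5 p [ 0.5404 -0.4473  0.0666] rot [ 1.249  1.18  -1.244] F [-0.2 -0.2 -0.9] w 0.295 q [-0.73  0.46  1.69  0.    0.99 -0.68]
dp [ 2.   -0.27 -0.32] rot [ 0.     0.    -0.005]
```

```bash
python3 -m creep '[{"grip":1.5,"dp":[0.6,-0.2,-0.3],"rotation":[0,0,0]},{"grip":1.5,"dp":[1.2,-0.2,-0.3],"rotation":[0,0,0]},{"grip":1.5,"dp":[1.7,-0.2,-0.3],"rotation":[0,0,0]},{"grip":1.5,"dp":[1.9,-0.2,-0.3],"rotation":[0,0,0]},{"grip":1.5,"dp":[1.9,-0.2,-0.3],"rotation":[0,0,0]}]' 60;python3 -m creep '[{"grip":1.5,"dp":[0,0,0],"rotation":[0,0,0]},{"grip":1.5,"dp":[0,0,0],"rotation":[0,0,0]}]'
python3 - <<'E'
from h import *
st()
E
```

```text
time: 36.92
tool_pos: [0.5376, -0.4435, 0.0462]
tcp_rot: [1.25, 1.183, -1.245]
wrist_force: [-2.6, 2.6, 4.0]
width: 0.296
time: 37.08
tool_pos: [0.5376, -0.4435, 0.0462]
tcp_rot: [1.25, 1.183, -1.245]
wrist_force: [-2.9, 2.1, 5.1]
width: 0.297
t 37.08 p [ 0.5376 -0.4435  0.0462] rot [ 1.25   1.183 -1.245] F [-2.9  2.1  5.1] w 0.297 q [-0.73  0.47  1.71  0.    0.96 -0.68]
```

On the board (contact +6 N). Release, then the third at (0.596,-0.1035).

```bash
python3 -m creep '[{"grip":4.8,"dp":[0,0,0],"rotation":[0,0,0]},{"grip":4.8,"dp":[0,0,0],"rotation":[0,0,0]},{"grip":4.8,"dp":[0,0,0],"rotation":[0,0,0]},{"grip":4.8,"dp":[-1.5,0,0],"rotation":[0,0,0]},{"grip":4.8,"dp":[-4,0,0],"rotation":[0,0,0]}]';python3 -m creep '[{"grip":4.8,"dp":[-4,0,0],"rotation":[0,0,0]},{"grip":4.8,"dp":[-8,0,0],"rotation":[0,0,0]},{"grip":4.8,"dp":[-12,0,0],"rotation":[0,0,0]},{"grip":4.8,"dp":[-12,0,0],"rotation":[0,0,0]}]'
python3 - <<'E'
from pods import *
st();snap('wrist','w22');pods('w22',.052,.005,(.38,.65),(-.55,-.25))
rows((.596,-.1035,.2),down(-1))
E
```

```text
time: 37.5
tool_pos: [0.5355, -0.4418, 0.0827]
tcp_rot: [1.251, 1.19, -1.247]
wrist_force: [-0.3, -0.2, 0.5]
width: 0.562
time: 37.83
tool_pos: [0.5418, -0.4477, 0.219]
tcp_rot: [1.247, 1.163, -1.239]
wrist_force: [2.2, -1.3, 2.0]
width: 0.563
t 37.83 p [ 0.5418 -0.4477  0.219 ] rot [ 1.247  1.163 -1.239] F [ 2.2 -1.3  2. ] w 0.563 q [-0.73  0.32  1.58  0.    1.22 -0.68]
pod [262.  85.] 738 [ 0.5351 -0.351 ] 0.0133 0.0529
pod [272. 188.] 547 [ 0.5382 -0.4431] 0.0132 0.0527
dp [  1.3    3.71 -34.59] rot [-0.035  0.008 -0.015]
```

View pics/w22.png

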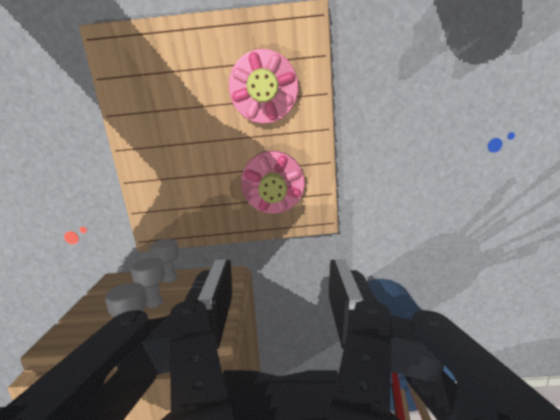

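Two rosettes stand on the board at (262,87) and (272,183). Next the third.

```bash
python3 -m creep '[{"grip":4.8,"dp":[0,0.5,-4],"rotation":[0,0,0]},{"grip":4.8,"dp":[0,1,-8],"rotation":[0,0,0]},{"grip":4.8,"dp":[0,1.5,-12],"rotation":[0,0,0]},{"grip":4.8,"dp":[0,2,-16],"rotation":[0,0,0]},{"grip":4.8,"dp":[0,2.5,-20],"rotation":[-0.035,0,0]}]';python3 -m creep '[{"grip":4.8,"dp":[0,0.4,-4],"rotation":[0,0,0]},{"grip":4.8,"dp":[0,0.8,-8],"rotation":[0,0,0]},{"grip":4.8,"dp":[0,1,-12],"rotation":[0,0,0]},{"grip":4.8,"dp":[0,1.3,-14.5],"rotation":[0,0,0]},{"grip":4.8,"dp":[0,1.3,-14.5],"rotation":[0,0,0]}]';python3 -m creep '[{"grip":4.8,"dp":[0,0,0],"rotation":[0,0,0]},{"grip":4.8,"dp":[0,0,0],"rotation":[0,0,0]}]';  python3 - <<'E'
from h import *
st()
rows((.596,-.1035,.11),down(-1))
E
```

```text
time: 38.3
tool_pos: [0.5723, -0.2436, 0.2059]
tcp_rot: [1.224, 1.2, -1.219]
wrist_force: [-0.0, 0.2, -0.3]
width: 0.56
time: 38.72
tool_pos: [0.588, -0.0956, 0.2061]
tcp_rot: [1.222, 1.203, -1.215]
wrist_force: [-0.0, -0.6, 1.0]
width: 0.564
time: 38.88
tool_pos: [0.588, -0.101, 0.2063]
tcp_rot: [1.223, 1.199, -1.219]
wrist_force: [0.2, -0.5, 0.2]
width: 0.562
t 38.88 p [ 0.588  -0.101   0.2063] rot [ 1.223  1.199 -1.219] F [ 0.2 -0.5  0.2] w 0.562 q [-0.21  0.14  1.82  0.    1.17 -0.2 ]
dp [9.63 0.77 0.24] rot [ 0.001 -0.    -0.003]
```

```bash
python3 -m creep '[{"grip":4.8,"dp":[0.5,0.8,0.2],"rotation":[0,0,0]},{"grip":4.8,"dp":[3,0.8,0.2],"rotation":[0,0,0]},{"grip":4.8,"dp":[6,0.8,0.2],"rotation":[0,0,0]},{"grip":4.8,"dp":[8.5,0.8,0.2],"rotation":[0,0,0]},{"grip":4.8,"dp":[9.5,0.8,0.2],"rotation":[0,0,0]}]';python3 -m creep '[{"grip":4.8,"dp":[0,0,0],"rotation":[0,0,0]},{"grip":4.8,"dp":[0.5,0,0],"rotation":[0,0,0]},{"grip":4.8,"dp":[0.5,0,0],"rotation":[0,0,0]},{"grip":4.8,"dp":[0.5,0,0],"rotation":[0,0,0]}]';  python3 - <<'E'
from h import *
st()
rows((.596,-.1035,.086),down(-1))
E
```

```text
time: 39.3
tool_pos: [0.5939, -0.104, 0.1067]
tcp_rot: [1.224, 1.203, -1.225]
wrist_force: [-1.4, -0.5, -0.8]
width: 0.563
time: 39.63
tool_pos: [0.5978, -0.1034, 0.108]
tcp_rot: [1.225, 1.196, -1.218]
wrist_force: [0.7, -0.5, -0.1]
width: 0.565
t 39.63 p [ 0.5978 -0.1034  0.108 ] rot [ 1.225  1.196 -1.218] F [ 0.7 -0.5 -0.1] w 0.565 q [-0.21  0.25  1.89  0.    1.   -0.2 ]
dp [ 2.2  -0.19  0.02] rot [-0.    -0.    -0.006]
```

```bash
python3 -m creep '[{"grip":4.8,"dp":[0.8,-0.1,0],"rotation":[0,0,0]},{"grip":4.8,"dp":[1.6,-0.1,0],"rotation":[0,0,0]},{"grip":4.8,"dp":[2,-0.1,0],"rotation":[0,0,0]},{"grip":4.8,"dp":[2,-0.1,0],"rotation":[0,0,0]},{"grip":4.8,"dp":[2,-0.1,0],"rotation":[0,0,0]}]';  python3 - <<'E'
from h import *
st()
rows((.596,-.1035,.086),down(-1))
E
python3 -m creep '[{"grip":2,"dp":[0,0,0],"rotation":[0,0,0]},{"grip":1.5,"dp":[0,0,0],"rotation":[0,0,0]},{"grip":1.5,"dp":[0,0,0],"rotation":[0,0,0]},{"grip":1.5,"dp":[0,0,0],"rotation":[0,0,0]},{"grip":1.5,"dp":[0,0,0],"rotation":[0,0,0]}]' 60
```

```text
time: 40.05
tool_pos: [0.5951, -0.1025, 0.0858]
tcp_rot: [1.224, 1.2, -1.22]
wrist_force: [0.1, -0.5, 0.4]
width: 0.561
t 40.05 p [ 0.5951 -0.1025  0.0858] rot [ 1.224  1.2   -1.22 ] F [ 0.1 -0.5  0.4] w 0.561 q [-0.21  0.28  1.9   0.    0.96 -0.2 ]
dp [-0.02  0.1   0.1 ] rot [ 0.    -0.001 -0.002]
time: 40.47
tool_pos: [0.5961, -0.1027, 0.087]
tcp_rot: [1.224, 1.198, -1.218]
wrist_force: [1.0, 1.1, 2.3]
width: 0.303
```

```bash
python3 -m creep '[{"grip":1.5,"dp":[-0.7,0,0],"rotation":[0,0,0]},{"grip":1.5,"dp":[-1.5,0,0],"rotation":[0,0,0]},{"grip":1.5,"dp":[-3,0,0],"rotation":[0,0,0]},{"grip":1.5,"dp":[-5.5,0,0],"rotation":[0,0,0]},{"grip":1.5,"dp":[-9,0,0],"rotation":[0,0,0]}]' 80;python3 -m creep '[{"grip":1.5,"dp":[-3,0,0],"rotation":[0,0,0]},{"grip":1.5,"dp":[-3,0,0],"rotation":[0,0,0]}]';  python3 - <<'E'
from h import *
st();snap('wrist','w23')
rows((.443,-.352,.2),down(-3))
E
```

```text
time: 40.88
tool_pos: [0.5926, -0.1022, 0.1743]
tcp_rot: [1.222, 1.205, -1.223]
wrist_force: [0.4, 0.4, -1.2]
width: 0.298
time: 41.05
tool_pos: [0.5995, -0.1037, 0.2152]
tcp_rot: [1.228, 1.188, -1.211]
wrist_force: [1.8, -0.6, 0.4]
width: 0.296
t 41.05 p [ 0.5995 -0.1037  0.2152] rot [ 1.228  1.188 -1.211] F [ 1.8 -0.6  0.4] w 0.296 q [-0.21  0.15  1.8   0.    1.18 -0.2 ]
dp [  1.04 -15.11  25.11] rot [ 0.035  0.001 -0.013]
```

View pics/w23.png

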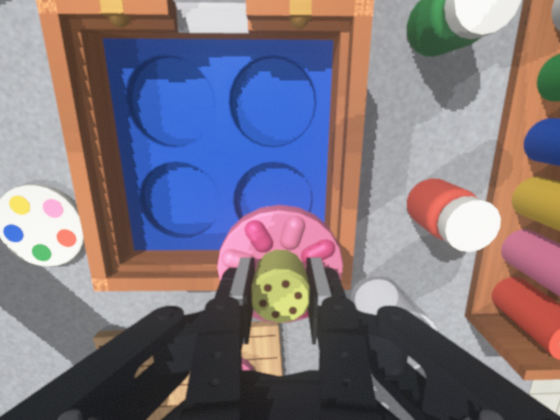

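Third held; all cavities are empty now. Carry it to (0.443,-0.352).

```bash
python3 -m creep '[{"grip":1.5,"dp":[0,-2,3],"rotation":[0,0,0]},{"grip":1.5,"dp":[0,-4,6.5],"rotation":[0,0,0]},{"grip":1.5,"dp":[0,-6,10],"rotation":[0,0,0]},{"grip":1.5,"dp":[0,-8,13.5],"rotation":[0.02,0,0]},{"grip":1.5,"dp":[0,-10,17],"rotation":[0.035,0,0]}]';python3 -m creep '[{"grip":1.5,"dp":[0,-2,3],"rotation":[0,0,0]},{"grip":1.5,"dp":[0,-4,6],"rotation":[0,0,0]},{"grip":1.5,"dp":[0,-5,8],"rotation":[0,0,0]},{"grip":1.5,"dp":[0,-5,8],"rotation":[0,0,0]},{"grip":1.5,"dp":[0,-5,8],"rotation":[0,0,0]}]'
python3 - <<'E'
from h import *
st()
rows((.443,-.352,.07),down(-3))
E
```

```text
time: 41.52
tool_pos: [0.4903, -0.2716, 0.2047]
tcp_rot: [1.25, 1.184, -1.245]
wrist_force: [0.6, -0.8, -1.8]
width: 0.301
time: 41.93
tool_pos: [0.4368, -0.3487, 0.2045]
tcp_rot: [1.253, 1.183, -1.247]
wrist_force: [-0.1, 1.3, -1.1]
width: 0.297
t 41.93 p [ 0.4368 -0.3487  0.2045] rot [ 1.253  1.183 -1.247] F [-0.1  1.3 -1.1] w 0.297 q [-0.72  0.08  1.9   0.    1.17 -0.67]
dp [13.45  0.61  0.33] rot [-0.003 -0.003 -0.002]
```

```bash
python3 -m creep '[{"grip":1.5,"dp":[3,0.6,0.3],"rotation":[0,0,0]},{"grip":1.5,"dp":[7,0.6,0.3],"rotation":[0,0,0]},{"grip":1.5,"dp":[10,0.6,0.3],"rotation":[0,0,0]},{"grip":1.5,"dp":[13,0.6,0.3],"rotation":[0,0,0]},{"grip":1.5,"dp":[13.4,0.6,0.3],"rotation":[0,0,0]}]' 80;python3 -m creep '[{"grip":1.5,"dp":[0,0,0],"rotation":[0,0,0]},{"grip":1.5,"dp":[0.5,0,0],"rotation":[0,0,0]},{"grip":1.5,"dp":[0.8,0,0],"rotation":[0,0,0]},{"grip":1.5,"dp":[0.8,0,0],"rotation":[0,0,0]},{"grip":1.5,"dp":[0.8,0,0],"rotation":[0,0,0]}]'
python3 - <<'E'
from h import *
st()
rows((.443,-.352,.0465),down(-3))
E
```

```text
time: 42.35
tool_pos: [0.441, -0.3465, 0.065]
tcp_rot: [1.251, 1.196, -1.246]
wrist_force: [-1.8, 1.9, -1.8]
width: 0.297
time: 42.77
tool_pos: [0.4455, -0.3522, 0.0654]
tcp_rot: [1.249, 1.179, -1.244]
wrist_force: [-0.3, -0.3, -1.4]
width: 0.297
t 42.77 p [ 0.4455 -0.3522  0.0654] rot [ 1.249  1.179 -1.244] F [-0.3 -0.3 -1.4] w 0.297 q [-0.71  0.24  2.    0.    0.9  -0.66]
dp [ 1.88 -0.27 -0.01] rot [ 0.     0.001 -0.006]
```

```bash
python3 -m creep '[{"grip":1.5,"dp":[0.6,-0.2,0],"rotation":[0,0,0]},{"grip":1.5,"dp":[1.2,-0.2,0],"rotation":[0,0,0]},{"grip":1.5,"dp":[1.6,-0.2,0],"rotation":[0,0,0]},{"grip":1.5,"dp":[1.8,-0.2,0],"rotation":[0,0,0]},{"grip":1.5,"dp":[1.8,-0.2,0],"rotation":[0,0,0]}]' 60;python3 -m creep '[{"grip":1.5,"dp":[0,0,0],"rotation":[0,0,0]},{"grip":1.5,"dp":[0,0,0],"rotation":[0,0,0]}]'
python3 - <<'E'
from h import *
st()
E
```

```text
time: 43.18
tool_pos: [0.4421, -0.3512, 0.046]
tcp_rot: [1.25, 1.184, -1.245]
wrist_force: [-2.4, 2.5, 5.8]
width: 0.295
time: 43.35
tool_pos: [0.4421, -0.3512, 0.046]
tcp_rot: [1.25, 1.183, -1.245]
wrist_force: [-2.2, 1.9, 5.7]
width: 0.299
t 43.35 p [ 0.4421 -0.3512  0.046 ] rot [ 1.25   1.183 -1.245] F [-2.2  1.9  5.7] w 0.299 q [-0.72  0.26  2.01  0.    0.87 -0.67]
```

Release and retreat up and back so all cameras see everything.

```bash
python3 -m creep '[{"grip":4.8,"dp":[0,0,0],"rotation":[0,0,0]},{"grip":4.8,"dp":[0,0,0],"rotation":[0,0,0]},{"grip":4.8,"dp":[0,0,0],"rotation":[0,0,0]},{"grip":4.8,"dp":[-1.5,0,0],"rotation":[0,0,0]},{"grip":4.8,"dp":[-4,0,0],"rotation":[0,0,0]}]';python3 -m creep '[{"grip":4.8,"dp":[-4,0,0],"rotation":[0,0,0]},{"grip":4.8,"dp":[-8,0,0],"rotation":[0,0,0]},{"grip":4.8,"dp":[-12,0,0],"rotation":[0,0,0]},{"grip":4.8,"dp":[-14,0,0],"rotation":[0,0,0]}]';python3 -m creep '[{"grip":4.8,"dp":[-2,0,-4],"rotation":[0,0,0]},{"grip":4.8,"dp":[-4,0,-8],"rotation":[0,0,0]},{"grip":4.8,"dp":[-4,0,-12],"rotation":[0,0,0]},{"grip":4.8,"dp":[-4,0,-16],"rotation":[0,0,0]},{"grip":4.8,"dp":[-4,0,-20],"rotation":[0,0,0]}]'
python3 - <<'E'
from pods import *
st();snap('wrist','w24');snap('scene','s24');snap('top','t24')
for f in ('s24','w24','t24'): print(f); pods(f,.052,.006,(.38,.65),(-.55,-.25))
E
```

```text
time: 43.77
tool_pos: [0.4401, -0.3495, 0.0826]
tcp_rot: [1.251, 1.19, -1.246]
wrist_force: [0.3, -1.1, -0.3]
width: 0.562
time: 44.1
tool_pos: [0.4438, -0.3532, 0.2315]
tcp_rot: [1.249, 1.174, -1.242]
wrist_force: [0.4, -0.1, -0.1]
width: 0.561
time: 44.52
tool_pos: [0.4523, -0.151, 0.2667]
tcp_rot: [1.251, 1.18, -1.244]
wrist_force: [0.3, 1.0, -0.5]
width: 0.556
t 44.52 p [ 0.4523 -0.151   0.2667] rot [ 1.251  1.18  -1.244] F [ 0.3  1.  -0.5] w 0.556 q [-0.38 -0.14  1.99  0.    1.28 -0.32]
s24
w24
pod [279. 336.] 316 [ 0.4425 -0.3526] 0.0133 0.0524
t24
```

View pics/s24.png

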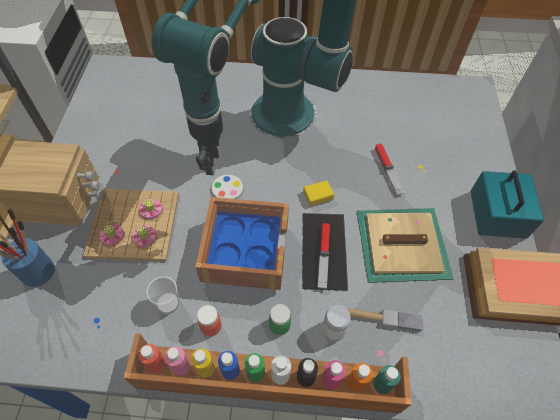

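View pics/t24.png

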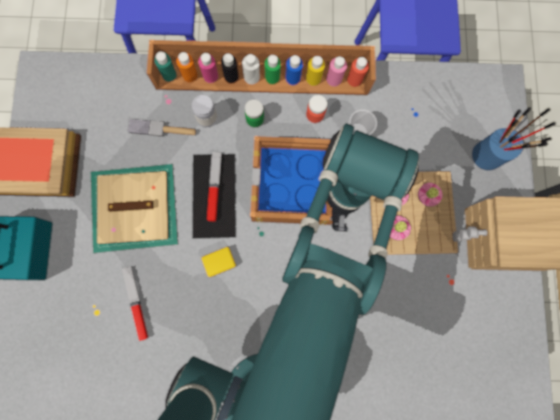

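All three rosettes stand on the board (scene (150,208),(112,233),(145,236)), cavities empty, bar mid-mat, lid on the green mat, bystanders untouched. Final numeric check, using a few idle rows to settle.

```bash
python3 -m creep '[{"grip":4.8,"dp":[0,0,0],"rotation":[0,0,0]},{"grip":4.8,"dp":[0,0,0],"rotation":[0,0,0]},{"grip":4.8,"dp":[0,0,0],"rotation":[0,0,0]}]' >/dev/null
python3 - <<'E'
from h import *
im,d,c=load('t24'); P=cloud(d,c); S=cv2.cvtColor(im,cv2.COLOR_RGB2HSV)[...,1]
def comp(x,y,z,name):
    m=(P[...,0]>x[0])&(P[...,0]<x[1])&(P[...,1]>y[0])&(P[...,1]<y[1])&(P[...,2]>z[0])&(P[...,2]<z[1])
    print(name,m.sum(),np.round(cv2.minAreaRect(P[m][:,:2].astype(np.float32))[0],4),np.round(cv2.minAreaRect(P[m][:,:2].astype(np.float32))[1],3),'z',np.median(P[m][:,2]).round(4),P[m][:,2].std().round(4))
comp((.35,.61),(.25,.5),(.011,.021),'lid top'); comp((.35,.61),(.25,.5),(.03,.05),'batten'); comp((.35,.61),(.25,.5),(.002,.05),'mat+lid')
comp((.4,.66),(.1,.21),(.01,.035),'bar'); comp((.4,.66),(.09,.22),(.002,.035),'toolmat')
im,d,c=load('s24'); P=cloud(d,c); H,S,V=[cv2.cvtColor(im,cv2.COLOR_RGB2HSV)[...,i] for i in range(3)]
m=(H>140)&(H<178)&(S>70)&(P[...,0]>.36)&(P[...,0]<.62)&(P[...,1]<-.27)&(P[...,1]>-.53)
n,l,s,ce=cv2.connectedComponentsWithStats(cv2.morphologyEx(m.astype(np.uint8),cv2.MORPH_CLOSE,np.ones((3,3))))
for i in range(1,n):
    if s[i,4]>40:
        q=P[l==i]; pl=np.linalg.lstsq(np.c_[q[:,:2],np.ones(len(q))],q[:,2],rcond=None)[0]; print('disc',ce[i].round(),q.mean(0).round(4),'z range',np.percentile(q[:,2],[10,50,90]).round(4))
st()
E
```

```text
lid top 3990 [0.4827 0.3739] [0.188 0.187] z 0.0152 0.0021
batten 363 [0.4823 0.3738] [0.023 0.119] z 0.035 0.0023
mat+lid 6254 [0.48   0.3749] [0.25 0.26] z 0.0142 0.0075
bar 610 [0.5303 0.1405] [0.076 0.227] z 0.0216 0.0055
toolmat 2764 [0.5297 0.155 ] [0.259 0.13 ] z 0.0049 0.0078
disc [151. 210.] [ 0.4576 -0.3434  0.0366] z range [0.0226 0.0281 0.0314]
disc [112. 236.] [ 0.55   -0.4326  0.0354] z range [0.0227 0.0275 0.0318]
disc [144. 237.] [ 0.5456 -0.343   0.0314] z range [0.0227 0.0275 0.0317]
t 44.92 p [ 0.4521 -0.1537  0.2657] rot [ 1.251  1.181 -1.246] F [ 0.1 -0.4 -1. ] w 0.564 q [-0.38 -0.13  1.99  0.    1.28 -0.33]
```

```bash
python3 -c "
from workcell import bot
print(bot.finish_job())"
```

```text
the job is handed in; nothing more can be done
None
```

The job is handed in, and by my last checks every part of the task was met. No verdict was reported.

- **Lid:** I used the pry bar from the black mat, the red-handled one farthest to the right. Bearing on the sill, it raised the lid's notched edge about 10–12 mm until the catches sprang. I can't read the two contact forces directly. The wrist force rose about 6 N while the bar held the lid up, which fits the bar bearing on both lid and sill. The lid was then laid batten up on the green mat. The last top view puts it level and within about 3 mm of the mat's middle.
- **Pry bar:** I put it back on its mat, but it was later knocked about 5 cm off the mat's middle, so I picked it up and laid it again. My last clean fit, from the wrist camera, has it flat and about 1 cm from the middle. The later top-view fit of the bar was not usable, because its mask picked up other things.
- **Rosettes:** Three were present and all stand pod up on the drying board, at about (0.535, -0.351), (0.538, -0.443) and (0.4425, -0.353) m. That is within about 5 cm of its middle along each axis. All four cavities are empty.
- **Check that disagreed:** the scene camera placed the discs about 1–1.5 cm off the wrist-camera positions. Its mask took in the sides of the discs, so I went by the wrist view.
- **Other things:** the jars, varnish can, cup, palette, brush and sponge look unmoved in the final pictures. I did not measure them. The gripper was clear of everything at hand-in, about 45 s into the 210 s allowed.

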